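# Load discs onto a pallet tray with a spatula and slide it into the machine

### The job

Using the spatula-like lifter, lift every white disc off its spacer rest and set it flat in a nest of the pallet tray, one per nest, any nest, without touching a disc with the gripper. When all the discs are seated, slide the loaded tray flat along the table into the marking machine's loading bay until it is fully home against the stop. Leave the lifter standing level on its black mat, lengthwise as it lay, and leave the other things on the table where they are.

Things in the scene. Friction and masses are not known exactly. Their poses are not given: they have to be found in the camera images.
- disc1: white plastic machined disc, 72 mm across, 10 mm thick, lying flat on spacer rest 1 (may be absent). Origin at the centre of its underside, z up. Its finished edge and faces must not be touched by the gripper
- disc2: white plastic machined disc, 72 mm across, 10 mm thick, lying flat on spacer rest 2 (may be absent). Origin at the centre of its underside, z up. Its finished edge and faces must not be touched by the gripper
- disc3: white plastic machined disc, 72 mm across, 10 mm thick, lying flat on spacer rest 3 (may be absent). Origin at the centre of its underside, z up. Its finished edge and faces must not be touched by the gripper
- rest1: fixed spacer rest: steel base 80 x 78 x 3 mm with two brown wooden strips along its x, tops 15 mm above the table; between them a channel 44 mm wide (y), 12 mm high, open at both ends, where the lifter's blade fits under the disc. Origin under its centre on the table; x along the channel, away from the robot
- rest2: fixed spacer rest: steel base 80 x 78 x 3 mm with two brown wooden strips along its x, tops 15 mm above the table; between them a channel 44 mm wide (y), 12 mm high, open at both ends, where the lifter's blade fits under the disc. Origin under its centre on the table; x along the channel, away from the robot
- rest3: fixed spacer rest: steel base 80 x 78 x 3 mm with two brown wooden strips along its x, tops 15 mm above the table; between them a channel 44 mm wide (y), 12 mm high, open at both ends, where the lifter's blade fits under the disc. Origin under its centre on the table; x along the channel, away from the robot
- lifter: flat spatula, 0.2 kg: steel blade 80 x 36 x 3 mm, underside at z = 0, x = 55 to 135 mm; a neck rises from x = 55 mm to a red handle: x -36 to 36, 20 mm wide (y), z = 33 to 57 mm; a heel at x = -29 mm, 80 mm wide, reaches down to z = 0, so it stands level. Origin level with the blade's underside, straight below the middle of the handle; x towards the blade, z up
- lifter_grip (a point): the middle of the lifter's handle, 45 mm above its underside
- lifter_blade (a point): point on top of the blade, 97 mm ahead of the handle's middle, where a disc's centre should lie
- mat: black mat with yellow edge lines, 230 x 100 mm and under 1 mm thick, fixed on the table: the lifter's place. Origin at the point below the middle of the lifter's handle when it lies there (the mat reaches from x = -65 to 165 mm), x along the mat towards the blade's end
- tray: loose pallet tray, aluminium plate 104 (x) x 284 (y) x 4 mm with three blue round nests in a row along y, 94 mm apart, and two orange grip tabs on its front half. Origin under its centre, x points away from the robot (towards the bay), z up. About 0.55 kg; it slides on the table. Rims 24 mm high, loaded height 26 mm
- nest1 (a point): right-hand round nest of the tray; the point is the centre of the seat for the disc's underside, 16 mm above the tray's underside. Sloping rim: 77 mm across at the seat, 86 mm at its top, 8 mm higher. The seat is two ledges with a channel 44 mm wide, 12 mm deep between them along the tray's x, open at front (-x) and back, through which the blade leaves
- nest2 (a point): middle round nest of the tray; the point is the centre of the seat for the disc's underside, 16 mm above the tray's underside. Sloping rim: 77 mm across at the seat, 86 mm at its top, 8 mm higher. The seat is two ledges with a channel 44 mm wide, 12 mm deep between them along the tray's x, open at front (-x) and back, through which the blade leaves
- nest3 (a point): left-hand round nest of the tray; the point is the centre of the seat for the disc's underside, 16 mm above the tray's underside. Sloping rim: 77 mm across at the seat, 86 mm at its top, 8 mm higher. The seat is two ledges with a channel 44 mm wide, 12 mm deep between them along the tray's x, open at front (-x) and back, through which the blade leaves
- tab_right (a point): gripping point of the right grip tab, 55 mm above the tray's underside: an upright orange tab 12 mm thick (y), 28 mm long (x), its top 72 mm above the tray's underside, 36 mm in front of the tray's centre and 47 mm to its right
- tab_left (a point): the same on the left grip tab, 47 mm left of the tray's centre
- bay: fixed loading bay of the white marking machine: two grey side guides 292 mm apart with lips over them (276 mm apart, underside 34 mm up), yellow flared ends towards the robot, grey stop bar at the back (face at x = 54 mm). Guides begin at x = -35 mm, flares at -55. The tray slides in flat on the table along x. Origin: where the tray's origin lies, within 2 mm, when fully home
- blue_box1: bystander, leave alone: blue plastic insert box 180 x 55 x 40 mm. Origin under its centre
- blue_box2: bystander, leave alone: blue plastic insert box 180 x 55 x 40 mm. Origin under its centre
- bottle: bystander, leave alone: clear bottle with green cap, 64 mm across, 170 mm high. Origin under its centre
- white_block: bystander, leave alone: white plastic block standing upright, 50 x 45 x 90 mm. Origin under its centre
- tool_holder: bystander, leave alone: steel tool holder standing upright, 64 mm across, 85 mm high. Origin under its centre
- grey_case: bystander, leave alone: grey case 160 x 110 x 45 mm. Origin under its centre

How it is judged:
By the outcome, as a careful person would: the job done as asked, in the order asked, and still so for the second after the job is handed in, with the robot touching nothing.
Of disc1, disc2, disc3 only 2 to 3 are there at a start; the rules pass over those that are not, and their reading is None.
At some moment in a run one of tray, lifter may be knocked a few centimetres aside while the robot is not near it.
It also fails if it takes over 210 s, if anything falls off the work surface, if the arm or the gripper's body presses on something with over 40 N, if the wrist force passes 120 N, or if a joint passes its speed limit or range.

### The arm

A 6-joint arm with a two-finger parallel gripper is mounted at the origin on the work surface. World frame = base frame: x ahead of the robot, y to its left, z up, the work surface at z = 0. Lengths are in m, angles in rad, forces in N, time in s.
With the tool pointing down it reaches from about 0.35 to 0.8 m from the base axis. Payload 7.3 kg.
Tool frame: the origin (TCP) lies midway between the tips of the shut fingers; the grasp point (between the pads) lies 19 mm behind it; z points along the fingers, y is the line along which they close (so a half turn about z gives the same grasp; the last joint's range is limited). The gripper opens to 85 mm and grips with 20 to 120 N. Pads are 22 mm wide; open, the fingers measure 114 mm over their backs; the gripper's body (76 mm by 85 mm) begins 54 mm behind the grasp point. The pads swing forward as they close: fully open they stand 13 mm farther back than shut.
Start: joints at [-1.396, 0.342, 1.524, -0, 1.275, -0.146], TCP at [0.166, -0.498, 0.231] pointing down, gripper open.
Joint ranges: [-2.53, 2.53], [-0.77, 2.02], [0.04, 2.7], [-1, 4.14], [0.28, 2.66], [-3.11, 3.11]. Speed limits (rad/s): [2.57, 2.57, 3.14, 3.14, 3.14, 3.14].

### API

Orientations are given as a 3x3 rotation matrix whose columns are the frame's x, y, z axes.
In Python, from cell import robot gives the robot as it stands.
- The arm moves only by the tool play_rows, never from a script. Its arguments are lists of equal length, an entry for each row: "dp": the shift along the tool's x, y, z in cm, a list of three; "angular": the turn, a rotation vector about the tool's x, y, z in rad, a list of three. In form: {"dp": [[tx, ty, tz], ...], "angular": [[rx, ry, rz], ...]}. A call has 1 to 12 rows; each row is the pose to reach, as a shift and turn from the pose commanded when the call began, along the tool's axes at that moment; what a row does not reach only later rows make up. A row lasts 1/8 s, in which the tool goes at most 62.5 mm and 10.7 degrees, less where a joint would pass 70% of its speed; a pose out of reach is approached as far as the arm can. A call with a gripper value outside its range is refused whole. "claw" is the opening, from 0 (shut) to 1 (fully open), set as the call begins (left out, the last holds). The fingers move at their own pace and stop on an object; "squeeze" is the grip in N (left out, the last holds). Time passes only in rows, so rows that repeat a pose let the fingers close. It gives the time, the measured TCP pose, the force, the opening and the grip force at its end, in the units of the state.
- robot.get_obs(): the state, without advancing time (a new reading comes with each control period).
- robot.read_camera(name): name is "scene" or "top" or "wrist"; returns the picture (480x640x3 uint8, blue, green, red); there is no depth.
- robot.camera_info(name): a dict with "K" (3x3 intrinsics, pixels), "pose" (4x4, takes a point from camera to world coordinates); the wrist camera has in their place "hand_eye" (4x4, takes a point from camera to tool coordinates, whose origin is the TCP and whose axes are the flange's). Camera axes: x right, y up, looking along -z (the intrinsics and any distortion apply to the point x, -y, -z); pixel columns grow to the right and rows downward; lengths in m; the calibration is good to about 2 mm. A picture is of the moment at which its call begins: read the wrist's pose just before it. camera_info takes no time and is no camera call.
- robot.sign_off(): hands the job in; it is judged then, once.
The state is a dict: "time_s": time; "joints": joint angles; "joint_velocities": joint speeds; "effort": joint torques, N m; "tcp_pos": TCP position; "tool_rot": TCP orientation; "wrist_force": force on the tool from outside, world axes, zero at the start; "torque": the same for the moment, N m; "width": finger opening in m; "gripper_force": force on a finger pad.
Only numpy, scipy, OpenCV 4.12 (cv2) and the standard library are available. Lean on these libraries where they do the work, as an engineer would, in place of code of your own. Each camera call takes 0.05 s, during which the arm holds its last target. There are 200 camera calls.

## Working session

There is one attempt and no reset: what is moved stays moved. The work goes in short steps, Python scripts to look and compute and a tool call to move; the robot and the scene stay as the last step left them, time stands still between calls to the robot, and variables do not carry over. Pictures are saved under pics/ and viewed, at most 14 in all, crops included, and the job is handed in when it is done.

Besides the shell and the picture viewer there is one more tool, called by a JSON object that holds its "name" and its "arguments", one argument or row to a line. play_rows: Moves the arm, as the interface text tells. Its arguments: {"type":"object","properties":{"dp":{"type":"array","items":{"type":"array","items":{"type":"number"}}},"angular":{"type":"array","items":{"type":"array","items":{"type":"number"}}},"claw":{"type":"number"},"squeeze":{"type":"number"}},"required":["dp","angular"]}

```bash
mkdir -p pics; ls
python3 - <<'E'
from cell import robot
import cv2,numpy as np
np.set_printoptions(precision=4,suppress=True)
for n in("scene","top"):
    cv2.imwrite(f"pics/{n}0.png",robot.read_camera(n))
    print(robot.camera_info(n))
print(robot.camera_info("wrist"))
o=robot.get_obs();print(o)
E
```

```text
pics
{'K': array([[567.5873,   0.    , 321.7475],
       [  0.    , 567.5873, 234.388 ],
       [  0.    ,   0.    ,   1.    ]]), 'pose': array([[-0.0418, -0.6808,  0.7313,  1.9019],
       [ 0.999 , -0.0172,  0.0412,  0.0553],
       [-0.0155,  0.7323,  0.6809,  1.285 ],
       [ 0.    ,  0.    ,  0.    ,  1.    ]])}
{'K': array([[619.8364,   0.    , 322.3133],
       [  0.    , 619.8364, 243.8651],
       [  0.    ,   0.    ,   1.    ]]), 'pose': array([[-0.0249,  0.9924, -0.1207,  0.389 ],
       [-0.9997, -0.0251,  0.0001,  0.0058],
       [-0.0029,  0.1207,  0.9927,  1.5972],
       [ 0.    ,  0.    ,  0.    ,  1.    ]])}
{'K': array([[432.1152,   0.    , 312.2702],
       [  0.    , 432.1152, 239.689 ],
       [  0.    ,   0.    ,   1.    ]]), 'hand_eye': array([[-0.0005,  0.9606,  0.2779,  0.0709],
       [ 1.    ,  0.0003,  0.0007,  0.0005],
       [ 0.0006,  0.2779, -0.9606, -0.1419],
       [ 0.    ,  0.    ,  0.    ,  1.    ]])}
{'time_s': 0.1, 'joints': array([-1.396 ,  0.3427,  1.5249, -0.    ,  1.2754, -0.146 ]), 'joint_velocities': array([-0.0009, -0.0018, -0.0026, -0.0016,  0.0011,  0.0006]), 'effort': array([  0.0024, -43.4447, -24.6491,  -0.0001,   0.0047,  -0.    ]), 'tcp_pos': array([ 0.1655, -0.4978,  0.2307]), 'tool_rot': array([[ 0.949 ,  0.3153, -0.0003],
       [ 0.3153, -0.949 ,  0.0014],
       [ 0.0002, -0.0014, -1.    ]]), 'wrist_force': array([0.3292, 0.3112, 0.7973]), 'torque': array([-0.0256,  0.0347,  0.0377]), 'gripper_force': 0.0, 'width': 0.08544100472271145}
```

View pics/top0.png

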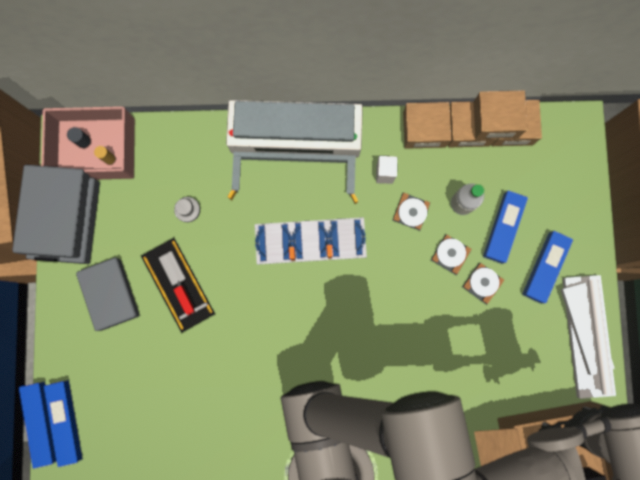

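View pics/scene0.png

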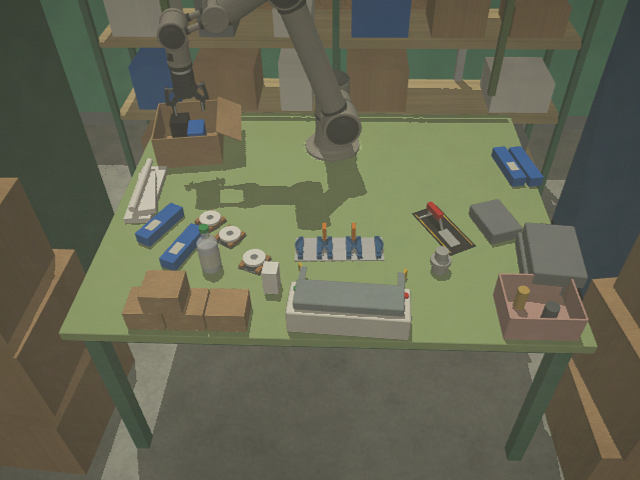

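The top view shows all three discs, at about (412,212), (451,252) and (484,282). The tray is near (310,241) and the bay near (293,160). The lifter lies on its mat near (180,285), with the handle towards the robot.

```bash
cat > h.py <<'E'
from cell import robot
import cv2,numpy as np
np.set_printoptions(precision=4,suppress=True)
def cam(n):
    i=robot.camera_info(n)
    if n=="wrist":
        o=robot.get_obs();T=np.eye(4);T[:3,:3]=o["tool_rot"];T[:3,3]=o["tcp_pos"];P=T@i["hand_eye"]
    else:P=i["pose"]
    return i["K"],P,robot.read_camera(n)
def ray(uv,z,K,P):
    uv=np.atleast_2d(np.asarray(uv,float))
    d=np.c_[(uv[:,0]-K[0,2])/K[0,0],-(uv[:,1]-K[1,2])/K[1,1],-np.ones(len(uv))]@P[:3,:3].T
    return P[:3,3]+d*((z-P[2,3])/d[:,2])[:,None]
def pix(X,K,P):
    c=(np.atleast_2d(X)-P[:3,3])@P[:3,:3]
    return np.c_[K[0,0]*c[:,0]/-c[:,2]+K[0,2],-K[1,1]*c[:,1]/-c[:,2]+K[1,2]]
def rect(mask,z,K,P,amin=30,box=None):
    """per contour: centre, long dir angle, size in world on plane z"""
    out=[]
    for c in cv2.findContours(mask.astype(np.uint8),cv2.RETR_EXTERNAL,cv2.CHAIN_APPROX_NONE)[0]:
        if cv2.contourArea(c)<amin: continue
        X=ray(c[:,0],z,K,P)[:,:2]
        (cx,cy),(w,h),a=cv2.minAreaRect((X*1000).astype(np.float32))
        if w<h:w,h,a=h,w,a+90
        out.append((round(cx,1),round(cy,1),round(w,1),round(h,1),round((a+90)%180-90,1),tuple(c[:,0].mean(0).round(0))))
    return out
def hsv(im):
    h=cv2.cvtColor(im,cv2.COLOR_BGR2HSV).astype(int);return h[...,0],h[...,1],h[...,2]
E
python3 - <<'E'
from h import *
K,P,im=cam("top");H,S,V=hsv(im)
def show(t,m,z,a=25):
    m=m.copy();m[330:]=0
    print(t);[print("  ",r) for r in rect(m,z,K,P,a)]
show("white",(S<40)&(V>170),.025)
show("red",((H<8)|(H>172))&(S>150)&(V>100),.057)
show("orange",(H>5)&(H<18)&(S>170)&(V>130),.06,10)
show("blue",(H>100)&(H<125)&(S>130),.024)
show("yellow",(H>18)&(H<32)&(S>150)&(V>120),.0,8)
show("brown",(H>5)&(H<18)&(S>90)&(S<190)&(V>60),.015)
show("black",(V<35),.0,200)
E
```

```text
white
   (413.6, -633.1, 134.1, 59.8, 2.8, (np.float64(578.0), np.float64(300.0)))
   (414.8, -685.7, 137.5, 29.9, 3.2, (np.float64(598.0), np.float64(303.0)))
   (473.2, -402.2, 71.0, 70.6, -47.4, (np.float64(484.0), np.float64(282.0)))
   (528.7, 390.6, 73.9, 30.3, 26.5, (np.float64(172.0), np.float64(268.0)))
   (535.5, -584.5, 50.3, 29.9, -26.6, (np.float64(554.0), np.float64(255.0)))
   (551.1, -323.0, 71.4, 69.6, -47.1, (np.float64(451.0), np.float64(252.0)))
   (587.0, 126.5, 105.6, 96.7, -1.4, (np.float64(275.0), np.float64(243.0)))
   (589.6, 29.9, 112.7, 81.0, -6.5, (np.float64(313.0), np.float64(240.0)))
   (593.6, -59.7, 103.7, 87.3, 2.1, (np.float64(350.0), np.float64(239.0)))
   (643.5, -479.5, 50.4, 29.8, -21.6, (np.float64(511.0), np.float64(215.0)))
   (676.9, 354.4, 57.1, 52.2, 88.5, (np.float64(186.0), np.float64(211.0)))
   (657.6, -228.8, 70.9, 70.1, 42.7, (np.float64(413.0), np.float64(212.0)))
   (677.8, -395.4, 42.0, 19.6, -67.4, (np.float64(477.0), np.float64(202.0)))
   (779.4, -168.5, 53.3, 44.2, -2.1, (np.float64(388.0), np.float64(166.0)))
   (891.5, 71.7
[... 1839 characters left out ...]
   (694.7, -203.9, 31.7, 12.8, -46.4, (np.float64(403.0), np.float64(198.0)))
   (756.7, -797.1, 59.8, 17.0, -68.9, (np.float64(627.0), np.float64(170.0)))
   (830.4, 572.9, 67.2, 38.6, 44.1, (np.float64(104.0), np.float64(155.0)))
   (814.1, -780.7, 118.2, 64.0, -2.7, (np.float64(620.0), np.float64(147.0)))
   (900.0, -827.3, 93.5, 18.3, -5.0, (np.float64(638.0), np.float64(118.0)))
   (905.8, -396.8, 354.1, 144.2, -89.9, (np.float64(473.0), np.float64(120.0)))
   (759.0, 791.2, 515.2, 100.3, 2.2, (np.float64(13.0), np.float64(191.0)))
black
   (442.3, 782.2, 118.1, 22.2, 0.0, (np.float64(21.0), np.float64(307.0)))
   (405.6, -780.1, 122.5, 22.2, 0.3, (np.float64(631.0), np.float64(305.0)))
```

Run:
```python
import cv2
im=cv2.imread("pics/top0.png")
cv2.imwrite("pics/c1.png",cv2.resize(im[90:350,120:520],(800,520),interpolation=cv2.INTER_CUBIC))
```

```text
(no output)
```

View pics/c1.png

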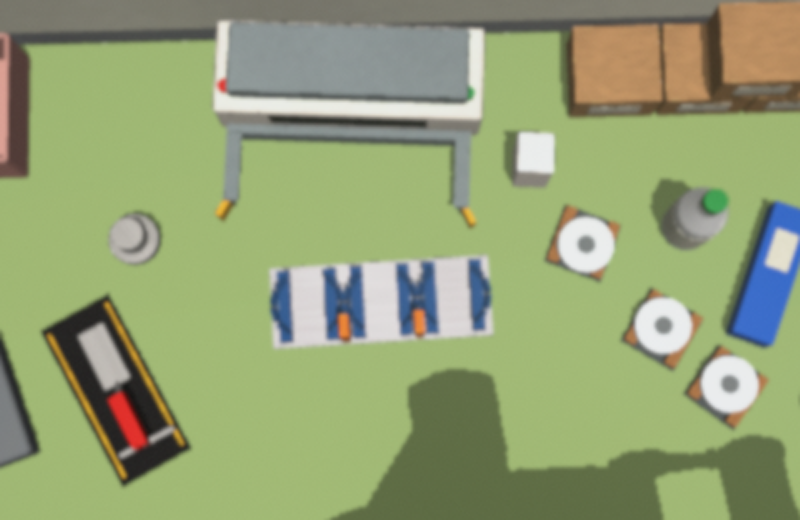

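The crop shows the rests rotated, with the wooden strips visible at the disc edges. The tray is nearly square to the robot and the bay opening is ahead of it. I'll look at the discs with the wrist camera first.

```bash
cat >> h.py <<'E'
from scipy.spatial.transform import Rotation as Ro
def Rd(yaw):
    c,s=np.cos(np.radians(yaw)),np.sin(np.radians(yaw));return np.array([[c,s,0],[s,-c,0],[0,0,-1.]])
def to(*tg):
    """print dp(cm), angular for world TCP targets (x,y,z mm,yaw deg), tool down, from the current pose"""
    o=robot.get_obs();R=o["tool_rot"];p=o["tcp_pos"]
    print("t",round(o["time_s"],2),"p",p*1000,"F",o["wrist_force"],"w",round(o["width"],4),"q",o["joints"])
    for x,y,z,w in tg:
        print(" dp",(R.T@(np.array([x,y,z])/1000-p)*100).round(2),"ang",Ro.from_matrix(R.T@Rd(w)).as_rotvec().round(3))
E
python3 -c "
from h import *
to((590,-345,250,-40))"
```

```text
t 0.15 p [ 165.5505 -497.9148  230.7901] F [ 0.1615  0.3573 -0.1801] w 0.0856 q [-1.396   0.3426  1.5248  0.      1.2754 -0.146 ]
 dp [45.1  -1.13 -1.91] ang [-0.001  0.     1.019]
```

{"name": "play_rows", "arguments": {
  "dp": [
    [5,0,-2],
    [11,-0.3,-2],
    [17,-0.5,-2],
    [23,-0.7,-2],
    [29,-0.8,-2],
    [35,-1,-2],
    [41,-1.1,-2],
    [45.1,-1.1,-2],
    [45.1,-1.1,-2],
    [45.1,-1.1,-2],
    [45.1,-1.1,-2]
  ],
  "angular": [
    [0,0,0.1],
    [0,0,0.25],
    [0,0,0.4],
    [0,0,0.55],
    [0,0,0.7],
    [0,0,0.85],
    [0,0,1.019],
    [0,0,1.019],
    [0,0,1.019],
    [0,0,1.019],
    [0,0,1.019]
  ]
}}

```text
time_s: 1.52
tcp_pos: [0.589, -0.3464, 0.2516]
tool_rot: [[0.765, -0.644, -0.0], [-0.644, -0.765, -0.0], [-0.0, 0.0, -1.0]]
wrist_force: [-0.4, -0.1, -0.5]
width: 0.0858
gripper_force: 0.0
```

Run:
```python
from h import *
K,P,im=cam("wrist");cv2.imwrite("pics/w1.png",im);np.savez("w1.npz",K=K,P=P)
H,S,V=hsv(im)
print("white");[print(r) for r in rect((S<40)&(V>170),.025,K,P,2000)]
print("brown");[print(r) for r in rect((H>3)&(H<20)&(S>90)&(V>40),.015,K,P,150)]
to()
```

```text
white
brown
(696.9, -76.7, 41.1, 21.2, 83.1, (np.float64(24.0), np.float64(293.0)))
(427.3, -411.3, 25.4, 12.3, -74.5, (np.float64(474.0), np.float64(284.0)))
(470.3, -359.2, 28.4, 14.1, -3.2, (np.float64(406.0), np.float64(284.0)))
(621.9, -247.9, 26.6, 12.5, -57.0, (np.float64(204.0), np.float64(239.0)))
(508.1, -395.1, 29.1, 16.2, -36.8, (np.float64(407.0), np.float64(229.0)))
(471.7, -441.3, 29.5, 14.3, -34.4, (np.float64(478.0), np.float64(226.0)))
(586.7, -315.3, 20.7, 16.0, -32.1, (np.float64(285.0), np.float64(220.0)))
(532.1, -349.8, 76.5, 15.8, -32.3, (np.float64(358.0), np.float64(241.0)))
(694.2, -211.0, 29.9, 18.6, -22.3, (np.float64(116.0), np.float64(204.0)))
(672.2, -263.2, 31.1, 16.6, -24.5, (np.float64(180.0), np.float64(184.0)))
(828.5, -235.6, 39.0, 16.8, 67.4, (np.float64(17.0), np.float64(62.0)))
(827.9, -290.1, 42.4, 7.5, -89.9, (np.float64(64.0), np.float64(16.0)))
(858.1, -259.4, 44.6, 18.7, -89.2, (np.float64(11.0), np.float64(14.0)))
t 1.57 p [ 589.0487 -346.4209  251.7141] F [-0.0507 -0.2483  0.2277] w 0.0852 q [-0.6435  0.6392  0.9777 -0.0003  1.5245  1.6271]
```

View pics/w1.png

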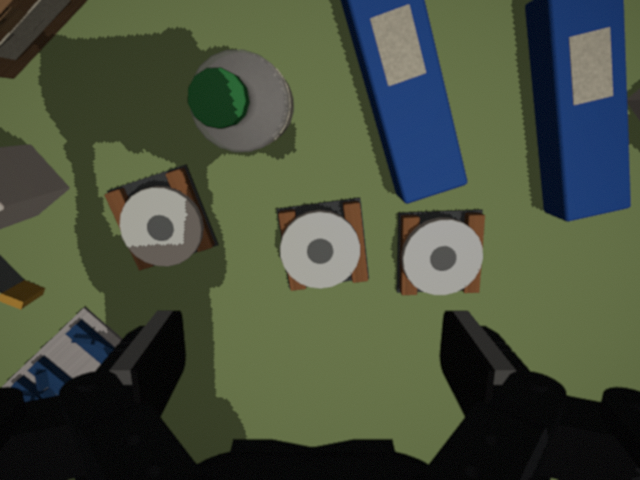

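Wrist view: the three discs are at about (160,226), (320,250) and (443,257), each on brown strips with the channel running roughly vertically in the image. A shadow crosses disc 1.

```bash
cat > d.py <<'E'
from h import *
def discs(im,K,P,seeds,verbose=1):
    H,S,V=hsv(im);out=[]
    br=((H<22)|(H>170))&(S>80)&(V>25)
    for s in seeds:
        X=ray(np.argwhere(np.ones(im.shape[:2]))[:,::-1],.025,K,P).reshape(480,640,3)
        near=np.hypot(X[...,0]-s[0],X[...,1]-s[1])<.05
        m=(near&(S<55)&(V>90)).astype(np.uint8)
        m=cv2.morphologyEx(m,cv2.MORPH_OPEN,np.ones((5,5)))
        c=max(cv2.findContours(m,0,1)[0],key=cv2.contourArea)
        W=ray(cv2.convexHull(c)[:,0],.025,K,P)[:,:2]*1000
        (dx,dy),r=cv2.minEnclosingCircle(W.astype(np.float32))
        e=cv2.fitEllipse(W.astype(np.float32))
        X=ray(np.argwhere(np.ones(im.shape[:2]))[:,::-1],.015,K,P).reshape(480,640,3)
        b=br&(np.hypot(X[...,0]-s[0],X[...,1]-s[1])<.062)
        b=cv2.morphologyEx(b.astype(np.uint8),cv2.MORPH_OPEN,np.ones((3,3)))>0
        q=cv2.minAreaRect((X[b][:,:2]*1000).astype(np.float32))
        a=(q[2]+45-(-30))%90-45+(-30)
        print("disc",np.round([dx,dy,r],1),"ell",np.round(e[0],1),np.round(e[1],1),"rest",np.round(q[0],1),np.round(q[1],1),"yaw",round(a,1))
E
python3 - <<'E'
from d import *
im=cv2.imread("pics/w1.png");z=np.load("w1.npz")
discs(im,z["K"],z["P"],[(.658,-.229),(.551,-.323),(.473,-.402)])
to((470,310,250,27))
E
```

```text
disc [ 657.7 -228.3   36. ] ell [ 657.3 -228.3] [70.6 71.1] rest [ 661.8 -228.9] [76.8 76.2] yaw -22.3
disc [ 549.6 -321.9   36.3] ell [ 549.9 -321.8] [71.6 72.2] rest [ 548.  -325.3] [74.6 77.5] yaw -32.3
disc [ 473.3 -401.9   36.3] ell [ 473.3 -401.8] [71.5 72.2] rest [ 472.5 -402.8] [75.6 77.1] yaw -38.1
t 1.57 p [ 589.0487 -346.4209  251.7141] F [-0.0507 -0.2483  0.2277] w 0.0852 q [-0.6435  0.6392  0.9777 -0.0003  1.5245  1.6271]
 dp [-51.38 -42.55   0.15] ang [ 0.    -0.    -1.171]
```

Run:
```python
from d import *
im=cv2.imread("pics/w1.png");z=np.load("w1.npz");K,P=z["K"],z["P"]
H,S,V=hsv(im);br=((H<22)|(H>170))&(S>80)&(V>25)
X=ray(np.argwhere(np.ones(im.shape[:2]))[:,::-1],.015,K,P).reshape(480,640,3)*1000
for cx,cy,w in((659,-228.5,-23.5),(549.5,-322.5,-32.3),(473,-402.3,-36)):
    u=np.array([np.cos(np.radians(w)),np.sin(np.radians(w))]);n=np.array([-u[1],u[0]])
    d=X[...,:2]-[cx,cy];a=d@u;b=d@n
    for s in(1,-1):
        m=br&(abs(a)<38)&(s*b>15)&(s*b<46);A=a[m];B=b[m];pts=[]
        for k in range(-36,36,3):
            i=(A>=k)&(A<k+3)
            if i.sum()>3:pts.append((k+1.5,s*np.percentile(s*B[i],97)))
        pts=np.array(pts);f=np.polyfit(*pts.T,1);g=abs(np.polyval(f,pts[:,0])-pts[:,1])<1.5;f=np.polyfit(*pts[g].T,1)
        print(w,s,"yaw",round(w+np.degrees(np.arctan(f[0])),1),"off",round(f[1],1),g.sum())
to((470,366,250,27))
```

```text
-23.5 1 yaw -22.4 off 38.7 15
-23.5 -1 yaw -22.1 off -37.3 23
-32.3 1 yaw -32.3 off 33.7 10
-32.3 -1 yaw -32.4 off -40.0 24
-36 1 yaw -37.6 off 36.5 22
-36 -1 yaw -37.8 off -38.0 15
t 1.57 p [ 589.0487 -346.4209  251.7141] F [-0.0507 -0.2483  0.2277] w 0.0852 q [-0.6435  0.6392  0.9777 -0.0003  1.5245  1.6271]
 dp [-54.99 -46.83   0.15] ang [ 0.    -0.    -1.171]
```

{"name": "play_rows", "arguments": {
  "dp": [
    [-5,-5,0],
    [-9,-9,0],
    [-13,-13,0],
    [-17,-17,0],
    [-21,-21,0],
    [-25,-25,0],
    [-29,-29,0],
    [-33,-33,0],
    [-37,-36,0],
    [-41,-39,0],
    [-45,-41,0],
    [-50,-43,0]
  ],
  "angular": [
    [0,0,-0.1],
    [0,0,-0.2],
    [0,0,-0.3],
    [0,0,-0.4],
    [0,0,-0.5],
    [0,0,-0.6],
    [0,0,-0.7],
    [0,0,-0.8],
    [0,0,-0.9],
    [0,0,-1.0],
    [0,0,-1.1],
    [0,0,-1.171]
  ]
}}

```text
time_s: 3.08
tcp_pos: [0.4833, 0.3054, 0.2517]
tool_rot: [[0.89, 0.456, 0.001], [0.456, -0.89, 0.0], [0.001, 0.0, -1.0]]
wrist_force: [0.7, -0.2, 0.0]
width: 0.0852
gripper_force: 0.0
```

```bash
python3 -c "
from h import *
to((470,366,250,27))"
```

```text
t 3.08 p [483.2715 305.4448 251.659 ] F [ 0.6953 -0.1643  0.0449] w 0.0852 q [ 0.4298  0.4139  1.3575 -0.0003  1.3693  1.5272]
 dp [ 1.58 -5.99  0.17] ang [ 0.    -0.001  0.002]
```

{"name": "play_rows", "arguments": {
  "dp": [
    [1,-3,0],
    [1.6,-6,0],
    [1.6,-6,0],
    [1.6,-6,0]
  ],
  "angular": [
    [0,0,0],
    [0,0,0],
    [0,0,0],
    [0,0,0]
  ]
}}

```text
time_s: 3.58
tcp_pos: [0.4707, 0.3649, 0.2515]
tool_rot: [[0.891, 0.455, 0.0], [0.455, -0.891, -0.0], [0.0, 0.001, -1.0]]
wrist_force: [-0.3, -0.1, 0.1]
width: 0.0852
gripper_force: 0.0
```

```bash
cat > lift.py <<'E'
from h import *
def lifter(K,P,im):
    H,S,V=hsv(im)
    r=max(rect(((H<8)|(H>172))&(S>130)&(V>60),.057,K,P,150),key=lambda r:r[2]*r[3]);print("red",r)
    y=[q for q in rect((H>15)&(H<35)&(S>130)&(V>70),.0005,K,P,60) if q[2]>60];print("yellow",y)
    w=[q for q in rect((S<40)&(V>80),.003,K,P,500) if abs(q[0]-r[0])+abs(q[1]-r[1])<260];print("blade",w)
E
python3 - <<'E'
from lift import *
K,P,im=cam("wrist");cv2.imwrite("pics/w2.png",im);lifter(K,P,im);to()
E
```

```text
red (446.0, 355.8, 74.2, 19.6, 27.3, (np.float64(308.0), np.float64(238.0)))
yellow [(466.2, 419.4, 210.8, 6.1, 28.0, (np.float64(256.0), np.float64(163.0))), (518.2, 351.8, 182.8, 5.2, 28.3, (np.float64(349.0), np.float64(148.0)))]
blade [(529.3, 396.4, 78.0, 36.0, 26.9, (np.float64(310.0), np.float64(118.0))), (456.5, 571.0, 171.9, 117.2, 19.4, (np.float64(89.0), np.float64(97.0)))]
t 3.62 p [470.8769 364.6869 251.4697] F [0.2737 0.3176 0.0202] w 0.0855 q [ 0.5306  0.4602  1.2844 -0.0005  1.3969  1.6301]
```

View pics/w2.png

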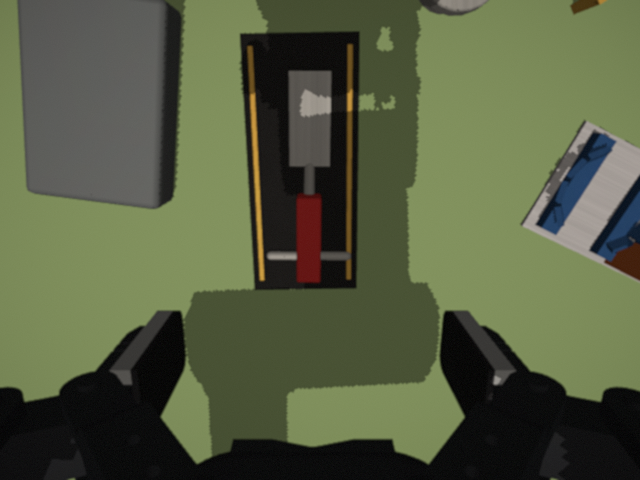

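The lifter lies on the mat as expected: red handle at (308,238), blade at (310,118), heel at row 256. The mat corners are about (241,34), (358,33), (356,288) and (255,290).

Run:
```python
from h import *
i=robot.camera_info("wrist");o=robot.get_obs();T=np.eye(4);T[:3,:3]=o["tool_rot"];T[:3,3]=o["tcp_pos"];P=T@i["hand_eye"]
c=ray([(241,34),(358,33),(356,288),(255,290)],0,i["K"],P)*1000;print(c)
d=(c[0]+c[1]-c[2]-c[3])/2;w=np.degrees(np.arctan2(d[1],d[0]));print("mat centre",c.mean(0),"yaw",w,"len",np.linalg.norm(d),"origin",c.mean(0)[:2]-50*d[:2]/np.linalg.norm(d))
to((445.5,355,80,27),(445.5,355,26,27))
```

```text
[[564.7677 478.7031   0.    ]
 [609.6525 392.2128   0.    ]
 [408.3026 284.3668   0.    ]
 [361.5026 371.619    0.    ]]
mat centre [486.0563 381.7254   0.    ] yaw 27.977090984844125 len 229.07865585002267 origin [441.8996 358.2695]
t 3.62 p [470.8769 364.6869 251.4697] F [0.2737 0.3176 0.0202] w 0.0855 q [ 0.5306  0.4602  1.2844 -0.0005  1.3969  1.6301]
 dp [-2.7  -0.3  17.15] ang [ 0. -0.  0.]
 dp [-2.7  -0.3  22.55] ang [ 0. -0.  0.]
```

{"name": "play_rows", "arguments": {
  "dp": [
    [-1,-0.1,3],
    [-2,-0.2,7],
    [-2.7,-0.3,11],
    [-2.7,-0.3,15],
    [-2.7,-0.3,18],
    [-2.7,-0.3,20],
    [-2.7,-0.3,21.5],
    [-2.7,-0.3,22.5],
    [-2.7,-0.3,22.5]
  ],
  "angular": [
    [0,0,0],
    [0,0,0],
    [0,0,0],
    [0,0,0],
    [0,0,0],
    [0,0,0],
    [0,0,0],
    [0,0,0],
    [0,0,0]
  ],
  "claw": 1
}}

```text
time_s: 4.75
tcp_pos: [0.4451, 0.3559, 0.026]
tool_rot: [[0.891, 0.455, -0.001], [0.455, -0.891, -0.0], [-0.001, 0.0, -1.0]]
wrist_force: [-0.0, 0.3, -0.0]
width: 0.0853
gripper_force: 0.0
```

{"name": "play_rows", "arguments": {
  "dp": [
    [0,0,0],
    [0,0,0],
    [0,0,0],
    [0,0,0],
    [0,0,0],
    [0,0,0],
    [0,0,0],
    [0,0,0]
  ],
  "angular": [
    [0,0,0],
    [0,0,0],
    [0,0,0],
    [0,0,0],
    [0,0,0],
    [0,0,0],
    [0,0,0],
    [0,0,0]
  ],
  "claw": 0,
  "squeeze": 100
}}

```text
time_s: 5.75
tcp_pos: [0.4452, 0.3564, 0.0267]
tool_rot: [[0.89, 0.455, 0.001], [0.455, -0.89, 0.0], [0.001, 0.0, -1.0]]
wrist_force: [-0.4, -0.0, 5.4]
width: 0.0186
gripper_force: 97.8
```

{"name": "play_rows", "arguments": {
  "dp": [
    [0,0,-0.5],
    [0,0,-2],
    [0,0,-5],
    [0,0,-9],
    [0,0,-13],
    [0,0,-17],
    [0,0,-20],
    [0,0,-20],
    [0,0,-20]
  ],
  "angular": [
    [0,0,0],
    [0,0,0],
    [0,0,0],
    [0,0,0],
    [0,0,0],
    [0,0,0],
    [0,0,0],
    [0,0,0],
    [0,0,0]
  ]
}}

```text
time_s: 6.88
tcp_pos: [0.4444, 0.3559, 0.2252]
tool_rot: [[0.89, 0.455, -0.002], [0.455, -0.89, -0.001], [-0.002, 0.0, -1.0]]
wrist_force: [0.1, 1.0, -2.4]
width: 0.0185
gripper_force: 97.8
```

Run:
```python
from h import *
K,P,im=cam("wrist");cv2.imwrite("pics/w3.png",im)
to((490,37,230,2))
```

```text
t 6.92 p [444.2441 355.8159 224.691 ] F [ 1.1995 -0.1111 -3.5881] w 0.0187 q [ 0.5407  0.43    1.4072 -0.0001  1.3074  1.6388]
 dp [-10.45  30.47  -0.49] ang [0.001 0.003 0.438]
```

View pics/w3.png

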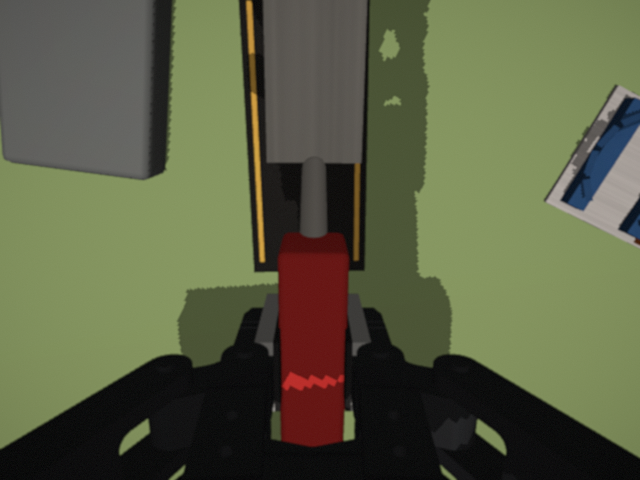

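The lifter is held straight. The blade's rear corners are at about (266,163) and (362,162), and its sides run up to x≈264 and 367 at the top edge of the image.

Run:
```python
from h import *
i=robot.camera_info("wrist");K,he=i["K"],i["hand_eye"]
im=cv2.imread("pics/w3.png").astype(int)
g=cv2.GaussianBlur(im.sum(2).astype(np.float32),(0,0),1)
L=[]
for r in range(15,150,15):
    gr=np.gradient(g[r]);a=np.argmax(np.abs(gr[255:285]))+255;b=np.argmax(np.abs(gr[352:380]))+352;L.append((r,a,b))
L=np.array(L)
print(L.tolist())
for zz in(.021,.023,.025):
    A=ray(np.c_[L[:,1],L[:,0]],zz,K,he)*1000;B=ray(np.c_[L[:,2],L[:,0]],zz,K,he)*1000
    c=(A+B)/2;print(zz,"width",(B-A)[:,1].round(1),"cy",c[:,1].round(1),"x",c[[0,-1],0],"back",ray([(314,162)],zz,K,he)*1000)
```

```text
[[15, 263, 366], [30, 263, 366], [45, 255, 365], [60, 264, 365], [75, 264, 364], [90, 264, 364], [105, 257, 363], [120, 258, 363], [135, 258, 362]]
0.021 width [35.1 35.4 38.2 35.4 35.3 35.7 38.2 38.2 38.1] cy [ 1.2  1.2 -0.3  1.2  1.1  1.1 -0.4 -0.2 -0.4] x [103.4687  63.6451] back [[53.8459  1.0781 21.    ]]
0.023 width [35.6 35.9 38.7 35.8 35.8 36.1 38.6 38.6 38.6] cy [ 1.2  1.2 -0.3  1.2  1.1  1.1 -0.4 -0.2 -0.4] x [103.8698  63.5573] back [[53.6378  1.0845 23.    ]]
0.025 width [36.  36.3 39.1 36.3 36.2 36.5 39.1 39.1 39.1] cy [ 1.2  1.2 -0.4  1.2  1.1  1.1 -0.4 -0.2 -0.4] x [104.271   63.4696] back [[53.4297  1.0909 25.    ]]
```

Run:
```python
from h import *
to((540,37,230,2))
```

```text
t 6.92 p [444.2441 355.8159 224.691 ] F [ 1.1995 -0.1111 -3.5881] w 0.0187 q [ 0.5407  0.43    1.4072 -0.0001  1.3074  1.6388]
 dp [-5.99 32.74 -0.5 ] ang [0.001 0.003 0.438]
```

{"name": "play_rows", "arguments": {
  "dp": [
    [-0.5,2,-0.5],
    [-1,6,-0.5],
    [-1.8,10,-0.5],
    [-2.6,14,-0.5],
    [-3.3,18,-0.5],
    [-4,22,-0.5],
    [-4.8,26,-0.5],
    [-5.5,30,-0.5],
    [-6,32.7,-0.5],
    [-6,32.7,-0.5],
    [-6,32.7,-0.5]
  ],
  "angular": [
    [0,0,0.03],
    [0,0,0.08],
    [0,0,0.13],
    [0,0,0.18],
    [0,0,0.23],
    [0,0,0.28],
    [0,0,0.34],
    [0,0,0.4],
    [0,0.002,0.438],
    [0,0.002,0.438],
    [0,0.002,0.438]
  ]
}}

```text
time_s: 8.3
tcp_pos: [0.54, 0.0377, 0.2308]
tool_rot: [[0.999, 0.034, 0.001], [0.034, -0.999, 0.001], [0.001, -0.001, -1.0]]
wrist_force: [-0.5, 0.5, -1.7]
width: 0.0186
gripper_force: 98.0
```

Run:
```python
from h import *
K,P,im=cam("wrist");cv2.imwrite("pics/w4.png",im);np.savez("w4.npz",K=K,P=P)
H,S,V=hsv(im)
print("blue");[print(r) for r in rect((H>100)&(H<125)&(S>110),.024,K,P,150)]
print("orange");[print(r) for r in rect((H>3)&(H<20)&(S>150)&(V>90),.072,K,P,60)]
to()
```

```text
blue
(562.1, 6.5, 24.2, 17.8, 1.9, (np.float64(350.0), np.float64(179.0)))
(559.6, 67.6, 25.1, 17.7, 1.9, (np.float64(278.0), np.float64(179.0)))
(590.1, 91.9, 87.6, 30.8, 2.2, (np.float64(242.0), np.float64(137.0)))
(587.6, 163.4, 87.6, 29.4, 1.9, (np.float64(157.0), np.float64(138.0)))
(596.9, -87.4, 87.5, 29.8, 2.3, (np.float64(472.0), np.float64(137.0)))
(594.4, -15.9, 87.4, 30.6, 2.0, (np.float64(385.0), np.float64(136.0)))
orange
(472.3, 258.1, 46.1, 4.4, 28.1, (np.float64(17.0), np.float64(296.0)))
(554.6, 83.2, 27.8, 11.5, 2.1, (np.float64(248.0), np.float64(196.0)))
(558.5, -9.7, 27.7, 12.0, 1.9, (np.float64(381.0), np.float64(195.0)))
(680.9, -66.7, 8.0, 6.8, 27.4, (np.float64(486.0), np.float64(5.0)))
t 8.35 p [539.9803  38.1608 230.9778] F [ 0.0868  0.0893 -1.8154] w 0.0189 q [-0.0715  0.3717  1.4805  0.0008  1.2886  1.464 ]
```

View pics/w4.png

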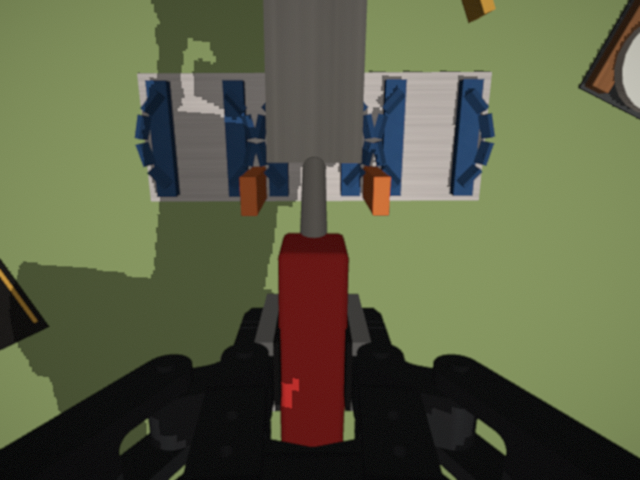

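The tray is clear in this view. The tabs are at (253,190) and (377,190), and the six nest walls show at rows 80–195. The tray centre comes out at (592.4, 38.0) mm, yaw 2.0°.

```bash
cat > plan.py <<'E'
from h import *
D={1:(657.5,-228.3,-22.3,1.1),2:(549.8,-322.1,-32.3,-0.2),3:(473.3,-401.9,-37.7,0.2)}
tray=[592.4,38.0,2.0]
def at(c,w,back,z,left=0.6):
    a=np.radians(w);u=np.array([np.cos(a),np.sin(a)]);n=np.array([-u[1],u[0]])
    p=np.array(c)-(95.8+back)*u+left*n;return (p[0],p[1],z,w)
def disc(k,back,z):
    x,y,w,l=D[k];return at((x,y),w,back,z,l)
def nest(k,back,z):
    a=np.radians(tray[2]);o=(k-2)*94
    return at((tray[0]-o*np.sin(a),tray[1]+o*np.cos(a)),tray[2],back,z,0.6)
E
python3 - <<'E'
from plan import *
to(disc(1,110,200),disc(1,110,33))
E
```

```text
t 8.35 p [539.9803  38.1608 230.9778] F [ 0.0868  0.0893 -1.8154] w 0.0189 q [-0.0715  0.3717  1.4805  0.0008  1.2886  1.464 ]
 dp [-7.9  18.47  3.08] ang [-0.001 -0.001  0.424]
 dp [-7.92 18.48 19.78] ang [-0.001 -0.001  0.424]
```

{"name": "play_rows", "arguments": {
  "dp": [
    [-1,2,0],
    [-3,5.5,0],
    [-5,9.5,0],
    [-6.5,13.5,0],
    [-7.5,17,1],
    [-7.9,18.5,4],
    [-7.9,18.5,8],
    [-7.9,18.5,12],
    [-7.9,18.5,16],
    [-7.9,18.5,19],
    [-7.9,18.5,19.8],
    [-7.9,18.5,19.8]
  ],
  "angular": [
    [0,0,0.06],
    [0,0,0.14],
    [0,0,0.22],
    [0,0,0.3],
    [0,0,0.38],
    [0,0,0.424],
    [0,0,0.424],
    [0,0,0.424],
    [0,0,0.424],
    [0,0,0.424],
    [0,0,0.424],
    [0,0,0.424]
  ]
}}

```text
time_s: 9.85
tcp_pos: [0.4687, -0.1493, 0.0334]
tool_rot: [[0.926, -0.379, 0.002], [-0.379, -0.926, 0.0], [0.002, -0.001, -1.0]]
wrist_force: [0.5, -0.1, -0.3]
width: 0.0185
gripper_force: 98.1
```

Run:
```python
from plan import *
to(disc(1,0,33))
K,P,im=cam("wrist");cv2.imwrite("pics/w5.png",im)
```

```text
t 9.85 p [ 468.6998 -149.3134   33.3763] F [ 0.5068 -0.0955 -0.3162] w 0.0185 q [-0.4652  0.5418  1.851   0.0019  0.7471  1.4925]
 dp [10.89  0.04  0.06] ang [-0.001 -0.002  0.001]
```

View pics/w5.png

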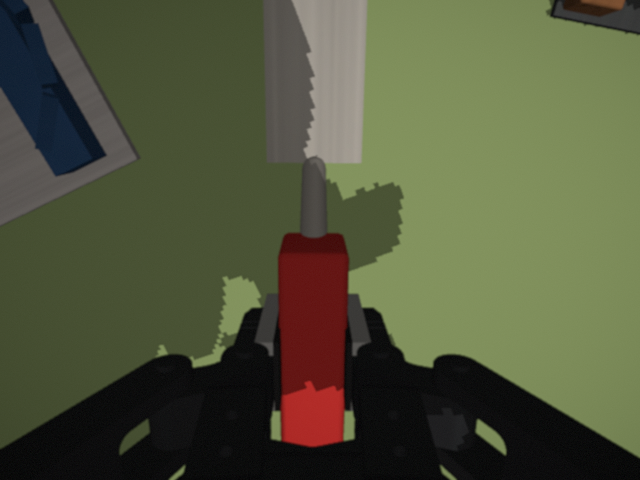

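The blade is level and clear, with the tray corner to the left and rest 2 at upper right. I'll insert it in two steps and check the force after the first.

{"name": "play_rows", "arguments": {
  "dp": [
    [1,0,0],
    [2.5,0,0],
    [4,0,0],
    [5,0,0],
    [6,0,0],
    [6,0,0]
  ],
  "angular": [
    [0,-0.001,0],
    [0,-0.002,0],
    [0,-0.002,0],
    [0,-0.002,0],
    [0,-0.002,0],
    [0,-0.002,0]
  ]
}}

```text
time_s: 10.65
tcp_pos: [0.5246, -0.1728, 0.0333]
tool_rot: [[0.925, -0.379, 0.001], [-0.379, -0.925, 0.001], [0.0, -0.001, -1.0]]
wrist_force: [-0.3, 0.8, -1.5]
width: 0.0186
gripper_force: 98.1
```

{"name": "play_rows", "arguments": {
  "dp": [
    [1,0,0],
    [2,0,0],
    [3,0,0],
    [4,0,0],
    [4.9,0,0],
    [4.9,0,0],
    [4.9,0,0]
  ],
  "angular": [
    [0,0,0],
    [0,0,0],
    [0,0,0],
    [0,0,0],
    [0,0,0],
    [0,0,0],
    [0,0,0]
  ]
}}

```text
time_s: 11.52
tcp_pos: [0.5689, -0.1909, 0.0329]
tool_rot: [[0.925, -0.379, -0.001], [-0.379, -0.925, 0.002], [-0.001, -0.001, -1.0]]
wrist_force: [0.5, -0.2, -2.0]
width: 0.0186
gripper_force: 98.1
```

Run:
```python
from plan import *
to(disc(1,0,33),disc(1,0,80))
K,P,im=cam("wrist");cv2.imwrite("pics/w6.png",im)
```

```text
t 11.53 p [ 568.876  -190.8971   32.9361] F [ 0.5045 -0.1917 -2.0411] w 0.0186 q [-0.452   0.6891  1.5332  0.0013  0.9205  1.5072]
 dp [ 0.04 -0.01 -0.01] ang [-0.001  0.001  0.   ]
 dp [ 0.03 -0.02 -4.71] ang [-0.001  0.001  0.   ]
```

View pics/w6.png

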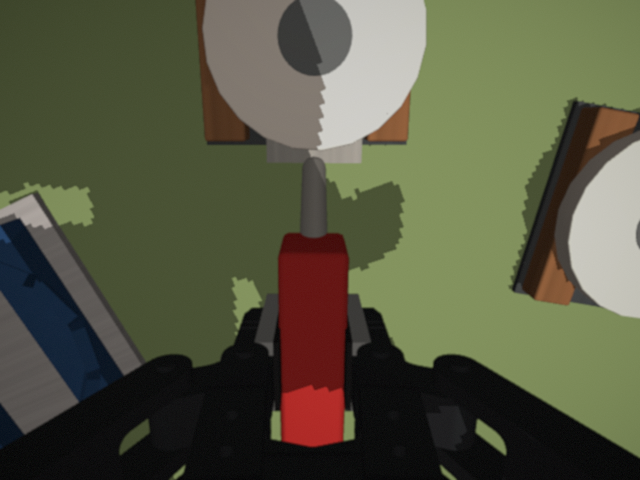

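The blade is centred under disc 1: the disc centre and the blade are both at column 314, between the strips. Now I lift.

{"name": "play_rows", "arguments": {
  "dp": [
    [0,0,-0.2],
    [0,0,-0.6],
    [0,0,-1],
    [0,0,-1.6],
    [0,0,-2.5],
    [0,0,-3.7],
    [0,0,-5],
    [0,0,-6.5],
    [0,0,-8],
    [0,0,-9],
    [0,0,-9.5],
    [0,0,-9.5]
  ],
  "angular": [
    [0,0,0],
    [0,0,0],
    [0,0,0],
    [0,0,0],
    [0,0,0],
    [0,0,0],
    [0,0,0],
    [0,0,0],
    [0,0,0],
    [0,0,0],
    [0,0,0],
    [0,0,0]
  ]
}}

```text
time_s: 13.08
tcp_pos: [0.5693, -0.1912, 0.1283]
tool_rot: [[0.925, -0.379, 0.0], [-0.379, -0.925, 0.001], [-0.0, -0.001, -1.0]]
wrist_force: [-0.9, -0.8, -3.1]
width: 0.0184
gripper_force: 98.1
```

Run:
```python
from plan import *
to(nest(1,0,128))
K,P,im=cam("wrist");cv2.imwrite("pics/w7.png",im)
H,S,V=hsv(im)
m=((S<50)&(V>110))
i=robot.camera_info("wrist")
def hole(im):
    g=cv2.cvtColor(im,cv2.COLOR_BGR2GRAY)[0:110,240:400];return
K,P,im=cam("top")
H,S,V=hsv(im)
print([r for r in rect((H>3)&(H<20)&(S>150)&(V>110),.072,K,P,10) if 480<r[0]<640 and abs(r[1]-38)<90])
```

```text
t 13.07 p [ 569.2589 -191.1638  128.3029] F [-0.8686 -0.7864 -3.0624] w 0.0184 q [-0.4521  0.5718  1.4484  0.0012  1.1216  1.5073]
 dp [-11.44  -9.63   0.04] ang [-0.001 -0.    -0.424]
[(554.9, 83.7, 27.4, 9.9, -1.1, (np.float64(291.0), np.float64(253.0))), (556.4, -10.7, 25.6, 7.6, 4.8, (np.float64(329.0), np.float64(251.0)))]
```

{"name": "play_rows", "arguments": {
  "dp": [
    [-0.3,-0.2,0],
    [-1,-0.8,0],
    [-2.1,-1.7,0],
    [-3.5,-2.9,0],
    [-5,-4.2,0],
    [-6.5,-5.5,0],
    [-8,-6.8,0],
    [-9.4,-7.9,0],
    [-10.5,-8.8,0],
    [-11.2,-9.4,0],
    [-11.4,-9.6,0],
    [-11.4,-9.6,0]
  ],
  "angular": [
    [0,0,-0.01],
    [0,0,-0.035],
    [0,0,-0.075],
    [0,0,-0.125],
    [0,0,-0.18],
    [0,0,-0.24],
    [0,0,-0.295],
    [0,0,-0.345],
    [0,0,-0.385],
    [0,0,-0.415],
    [0,0,-0.424],
    [0,0,-0.424]
  ]
}}

```text
time_s: 14.68
tcp_pos: [0.5004, -0.0593, 0.1283]
tool_rot: [[0.999, 0.035, 0.0], [0.035, -0.999, 0.001], [0.0, -0.001, -1.0]]
wrist_force: [0.7, -0.4, -2.8]
width: 0.0183
gripper_force: 98.1
```

Run:
```python
from plan import *
to(nest(1,0,50),nest(1,0,34))
K,P,im=cam("wrist");cv2.imwrite("pics/w8.png",im)
```

```text
t 14.68 p [500.4094 -59.2758 128.3271] F [ 0.7374 -0.3568 -2.7798] w 0.0183 q [-0.2707  0.4144  1.7278  0.0012  0.9992  1.2647]
 dp [-0.05 -0.05  7.83] ang [-0.001 -0.    -0.   ]
 dp [-0.05 -0.05  9.43] ang [-0.001 -0.    -0.   ]
```

View pics/w8.png

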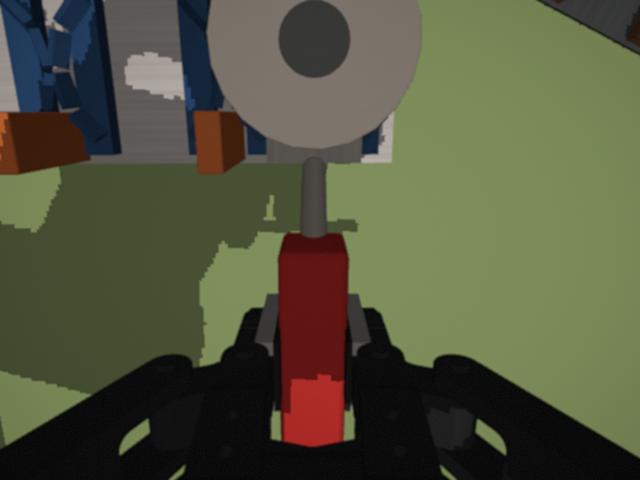

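Disc 1 sits centred on the blade, with its hole at (314,38), just above nest 1. I lower it.

Run:
```python
from h import *
i=robot.camera_info("wrist")
print(ray([(314,38)],.013,i["K"],i["hand_eye"])*1000)
```

```text
[[95.1798  0.8617 13.    ]]
```

{"name": "play_rows", "arguments": {
  "dp": [
    [0,0,0.4],
    [0,0,1.2],
    [0,0,2.4],
    [0,0,3.8],
    [0,0,5.2],
    [0,0,6.2],
    [0,0,7],
    [0,0,7.7],
    [0,0,8.3],
    [0,0,8.9],
    [0,0,9.4],
    [0,0,9.4]
  ],
  "angular": [
    [0,0,0],
    [0,0,0],
    [0,0,0],
    [0,0,0],
    [0,0,0],
    [0,0,0],
    [0,0,0],
    [0,0,0],
    [0,0,0],
    [0,0,0],
    [0,0,0],
    [0,0,0]
  ]
}}

```text
time_s: 16.23
tcp_pos: [0.5001, -0.059, 0.034]
tool_rot: [[0.999, 0.035, -0.0], [0.035, -0.999, 0.001], [-0.0, -0.001, -1.0]]
wrist_force: [0.4, 0.5, -1.5]
width: 0.0188
gripper_force: 98.1
```

Run:
```python
from plan import *
to(nest(1,105,34))
K,P,im=cam("wrist");cv2.imwrite("pics/w9.png",im)
```

```text
t 16.23 p [500.0777 -58.9757  34.0279] F [ 0.4085  0.4596 -1.4997] w 0.0188 q [-0.2704  0.5565  1.8164  0.0017  0.7694  1.2644]
 dp [-10.51  -0.03   0.01] ang [-0.001  0.    -0.   ]
```

View pics/w9.png

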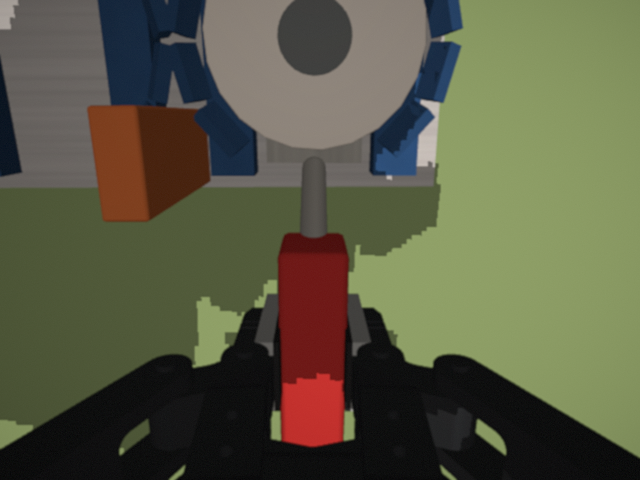

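Disc 1 is seated inside the rim of nest 1 and the load is off the blade. I withdraw along the channel.

{"name": "play_rows", "arguments": {
  "dp": [
    [-0.3,0,0],
    [-1,0,0],
    [-2,0,0],
    [-3,0,0],
    [-4.2,0,0],
    [-5.5,0,0],
    [-7,0,0],
    [-8.5,0,0],
    [-9.8,0,0],
    [-10.5,0,0],
    [-10.5,0,-2],
    [-10.5,0,-6]
  ],
  "angular": [
    [0,0,0],
    [0,0,0],
    [0,0,0],
    [0,0,0],
    [0,0,0],
    [0,0,0],
    [0,0,0],
    [0,0,0],
    [0,0,0],
    [0,0,0],
    [0,0,0],
    [0,0,0]
  ]
}}

```text
time_s: 17.77
tcp_pos: [0.3942, -0.0625, 0.0941]
tool_rot: [[0.999, 0.035, -0.003], [0.035, -0.999, 0.002], [-0.003, -0.002, -1.0]]
wrist_force: [1.1, -0.0, -1.4]
width: 0.0186
gripper_force: 98.0
```

Run:
```python
from plan import *
to(disc(2,110,130),disc(2,110,33))
K,P,im=cam("top");cv2.imwrite("pics/top1.png",im)
H,S,V=hsv(im)
print([r for r in rect((H>3)&(H<20)&(S>150)&(V>110),.072,K,P,10) if 480<r[0]<640 and abs(r[1]-38)<90])
print([r for r in rect((S<50)&(V>150),.025,K,P,300) if r[0]<700 and -440<r[1]<200])
```

```text
t 17.77 p [394.2426 -62.4984  94.0858] F [ 1.0878 -0.0185 -1.4453] w 0.0186 q [-0.3507  0.3069  2.0348  0.0016  0.8034  1.1844]
 dp [-2.38 14.9  -3.62] ang [-0.001  0.003  0.598]
 dp [-2.35 14.92  6.08] ang [-0.001  0.003  0.598]
[(553.6, 82.5, 30.7, 10.8, 7.0, (np.float64(292.0), np.float64(253.0))), (557.6, -10.9, 27.8, 9.4, 7.9, (np.float64(329.0), np.float64(250.0)))]
[(23.3, 79.0, 136.9, 40.1, 88.6, (np.float64(296.0), np.float64(474.0))), (389.9, -86.6, 105.6, 51.5, 70.9, (np.float64(361.0), np.float64(318.0))), (473.9, -401.6, 73.9, 71.0, -3.1, (np.float64(485.0), np.float64(282.0))), (551.1, -321.8, 72.2, 71.4, -2.7, (np.float64(451.0), np.float64(252.0))), (585.7, 125.3, 108.2, 99.2, -1.5, (np.float64(275.0), np.float64(243.0))), (592.1, -13.3, 182.5, 105.6, -88.3, (np.float64(334.0), np.float64(236.0)))]
```

{"name": "play_rows", "arguments": {
  "dp": [
    [-0.2,1,-2],
    [-0.6,3,-3.5],
    [-1,5.5,-3.6],
    [-1.4,8,-3.6],
    [-1.8,10.5,-3.6],
    [-2.1,12.5,-3.6],
    [-2.4,14.5,-2.6],
    [-2.4,14.9,0],
    [-2.4,14.9,3],
    [-2.4,14.9,5],
    [-2.4,14.9,6.1],
    [-2.4,14.9,6.1]
  ],
  "angular": [
    [0,0,0.04],
    [0,0,0.12],
    [0,0,0.22],
    [0,0,0.32],
    [0,0,0.42],
    [0,0,0.5],
    [0,0.003,0.57],
    [0,0.003,0.598],
    [0,0.003,0.598],
    [0,0.003,0.598],
    [0,0.003,0.598],
    [0,0.003,0.598]
  ]
}}

```text
time_s: 19.32
tcp_pos: [0.3763, -0.2122, 0.0327]
tool_rot: [[0.846, -0.534, 0.002], [-0.534, -0.846, 0.001], [0.001, -0.002, -1.0]]
wrist_force: [0.2, -1.3, -2.7]
width: 0.0186
gripper_force: 98.2
```

Run:
```python
from plan import *
to(disc(2,50,33),disc(2,0,33))
```

```text
t 19.32 p [ 376.2778 -212.2374   32.7379] F [ 0.2109 -1.3217 -2.6602] w 0.0186 q [-0.693   0.4686  2.0126  0.0036  0.6594  1.4381]
 dp [ 5.96  0.04 -0.02] ang [-0.002 -0.001  0.001]
 dp [10.96  0.04 -0.01] ang [-0.002 -0.001  0.001]
```

{"name": "play_rows", "arguments": {
  "dp": [
    [1,0,0],
    [2.5,0,0],
    [4,0,0],
    [5,0,0],
    [6,0,0],
    [6,0,0]
  ],
  "angular": [
    [-0.001,0,0],
    [-0.002,0,0],
    [-0.002,0,0],
    [-0.002,0,0],
    [-0.002,0,0],
    [-0.002,0,0]
  ]
}}

```text
time_s: 20.08
tcp_pos: [0.4278, -0.2449, 0.0334]
tool_rot: [[0.846, -0.534, 0.003], [-0.534, -0.846, -0.002], [0.003, 0.0, -1.0]]
wrist_force: [-0.2, 0.5, -1.5]
width: 0.0184
gripper_force: 98.2
```

{"name": "play_rows", "arguments": {
  "dp": [
    [1,0,0],
    [2,0,0],
    [3,0,0],
    [4,0,0],
    [4.9,0,0],
    [4.9,0,0],
    [4.9,0,0]
  ],
  "angular": [
    [0,0,0],
    [0,0,0],
    [0,0,0],
    [0,0,0],
    [0,0,0],
    [0,0,0],
    [0,0,0]
  ]
}}

```text
time_s: 20.95
tcp_pos: [0.4683, -0.2703, 0.0332]
tool_rot: [[0.846, -0.534, 0.001], [-0.534, -0.846, -0.001], [0.001, 0.0, -1.0]]
wrist_force: [0.2, 0.5, -2.8]
width: 0.0188
gripper_force: 98.2
```

```bash
cat > chk.py <<'E'
from plan import *
def hole(im,z=.013):
    """centre of the grey spot of the disc on the blade, in the image and tool frame (mm)"""
    i=robot.camera_info("wrist");g=cv2.cvtColor(im,cv2.COLOR_BGR2GRAY)
    m=(g[:130,240:400]<88).astype(np.uint8)
    cs=[c for c in cv2.findContours(m,0,1)[0] if cv2.contourArea(c)>1500 and cv2.boundingRect(c)[2]<110]
    for c in cs:
        (x,y),ax,_=cv2.fitEllipse(c);p=(x+240,y);print("hole",np.round(p,1),np.round(ax,1),(ray([p],z,i["K"],i["hand_eye"])*1000).round(1))
E
python3 - <<'E'
from chk import *
to(disc(2,0,33))
K,P,im=cam("wrist");cv2.imwrite("pics/w10.png",im);hole(im);hole(cv2.imread("pics/w6.png"));hole(cv2.imread("pics/w9.png"))
E
```

```text
t 20.95 p [ 468.2733 -270.3231   33.1764] F [ 0.1552  0.4543 -2.7805] w 0.0188 q [-0.6654  0.6058  1.7132  0.0002  0.8211  1.4685]
 dp [0.08 0.04 0.02] ang [ 0.    -0.001  0.001]
hole [298.   40.9] [36.2 79. ] [[94.4 -4.7 13. ]]
hole [314.3  35.4] [73.9 76.8] [[96.   0.7 13. ]]
```

```bash
cat >> chk.py <<'E'
def hough(im,z=.013):
    i=robot.camera_info("wrist");g=cv2.cvtColor(im,cv2.COLOR_BGR2GRAY)
    g=cv2.medianBlur(g,5)[:150,200:430]
    c=cv2.HoughCircles(g,cv2.HOUGH_GRADIENT,1.5,60,param1=60,param2=18,minRadius=32,maxRadius=42)
    for x,y,r in (c[0][:3] if c is not None else []):
        print("circ",x+200,y,r,(ray([(x+200,y)],z,i["K"],i["hand_eye"])*1000).round(1))
E
python3 - <<'E'
from chk import *
for n in("w6","w8","w9","w10"): print(n);hough(cv2.imread(f"pics/{n}.png"))
im=cv2.imread("pics/w10.png");g=cv2.cvtColor(im,cv2.COLOR_BGR2GRAY)
print(g[38,180:440:5]);print(g[158,180:440:5])
E
```

```text
w6
circ 317.75 35.25 41.15 [[96.1  1.8 13. ]]
circ 353.75 96.75 39.5 [[76.9 14.1 13. ]]
w8
circ 310.25 38.25 39.95 [[95.2 -0.7 13. ]]
w9
circ 314.75 38.25 36.2 [[95.2  0.8 13. ]]
circ 388.25 41.25 41.15 [[94.3 25.  13. ]]
w10
circ 308.75 32.25 41.15 [[97.  -1.2 13. ]]
[ 74  71  74  74  75 118 117 119 119 121 121 119 119 119 120 120 120 192
 199 180 101  99 100 101 101 101 101 101 101 100 101 101 103 102 166 198
 198 198 198 198 198 198 198 198 197 197 197 197 198 101  98 130]
[ 75  76  77  76  76  77  77  77  77  77  77  77  75  75  76  76  76  76
  82  88  83 155 153 156 154 145  79  91 117 154 150 154 151 157 156 161
 154 135 122 135 131 136 135 135 135 136 124 135 134 136 135 136]
```

{"name": "play_rows", "arguments": {
  "dp": [
    [0,0,-0.2],
    [0,0,-0.6],
    [0,0,-1],
    [0,0,-1.6],
    [0,0,-2.5],
    [0,0,-3.7],
    [0,0,-5],
    [0,0,-6.5],
    [0,0,-8],
    [0,0,-9],
    [0,0,-9.5],
    [0,0,-9.5]
  ],
  "angular": [
    [0,0,0],
    [0,0,0],
    [0,0,0],
    [0,0,0],
    [0,0,0],
    [0,0,0],
    [0,0,0],
    [0,0,0],
    [0,0,0],
    [0,0,0],
    [0,0,0],
    [0,0,0]
  ]
}}

```text
time_s: 22.5
tcp_pos: [0.4685, -0.2705, 0.1285]
tool_rot: [[0.846, -0.534, 0.002], [-0.534, -0.846, -0.001], [0.003, 0.0, -1.0]]
wrist_force: [-0.6, 0.3, -3.0]
width: 0.0182
gripper_force: 98.0
```

Run:
```python
from plan import *
to(nest(2,0,128))
K,P,im=cam("top")
H,S,V=hsv(im)
print([r for r in rect((H>3)&(H<20)&(S>150)&(V>110),.072,K,P,10) if 480<r[0]<640 and abs(r[1]-38)<90])
```

```text
t 22.5 p [ 468.4615 -270.4897  128.5093] F [-0.5518  0.2983 -2.9516] w 0.0182 q [-0.6654  0.4725  1.6269  0.0001  1.0396  1.4685]
 dp [-13.94 -27.36   0.01] ang [ 0.001 -0.002 -0.598]
[(554.9, 83.7, 27.4, 9.9, -1.1, (np.float64(291.0), np.float64(253.0))), (557.5, -10.0, 27.8, 8.2, 4.8, (np.float64(329.0), np.float64(250.0)))]
```

{"name": "play_rows", "arguments": {
  "dp": [
    [-0.2,-0.4,0],
    [-0.8,-1.5,0],
    [-1.7,-3.3,0],
    [-3,-5.8,0],
    [-4.5,-8.8,0],
    [-6.1,-12,0],
    [-7.7,-15.2,0],
    [-9.3,-18.3,0],
    [-10.8,-21.2,0],
    [-12.1,-23.7,0],
    [-13.1,-25.7,0],
    [-13.7,-26.9,0]
  ],
  "angular": [
    [0,0,-0.01],
    [0,0,-0.035],
    [0,0,-0.075],
    [0,0,-0.13],
    [0,0,-0.195],
    [0,0,-0.265],
    [0,0,-0.335],
    [0,0,-0.405],
    [0,0,-0.47],
    [0,0,-0.525],
    [0,0,-0.57],
    [0,0,-0.59]
  ]
}}

```text
time_s: 24.05
tcp_pos: [0.4957, 0.0322, 0.128]
tool_rot: [[1.0, 0.03, 0.002], [0.03, -1.0, -0.001], [0.002, 0.001, -1.0]]
wrist_force: [0.1, 0.1, -3.2]
width: 0.0186
gripper_force: 98.1
```

{"name": "play_rows", "arguments": {
  "dp": [
    [-0.1,-0.1,0],
    [-0.1,-0.1,0],
    [-0.1,-0.1,0]
  ],
  "angular": [
    [0,0,-0.004],
    [0,0,-0.004],
    [0,0,-0.004]
  ]
}}

```text
time_s: 24.42
tcp_pos: [0.4952, 0.0304, 0.128]
tool_rot: [[1.0, 0.03, 0.002], [0.03, -1.0, -0.001], [0.002, 0.001, -1.0]]
wrist_force: [0.4, 0.5, -2.7]
width: 0.0187
gripper_force: 98.1
```

```bash
cat >> chk.py <<'E'
def prof(im,row=38):
    g=cv2.cvtColor(im,cv2.COLOR_BGR2GRAY).astype(int);print("row",row,list(zip(range(190,450,6),g[row,190:450:6])))
E
python3 - <<'E'
from chk import *
to(nest(2,0,128),nest(2,0,34))
K,P,im=cam("wrist");cv2.imwrite("pics/w11.png",im);hole(im);hough(im)
E
```

```text
t 24.43 p [495.1674  30.4477 128.0177] F [ 0.3603  0.4502 -2.7307] w 0.0187 q [-0.0924  0.4017  1.7504 -0.0015  0.9875  1.4496]
 dp [ 0.16 -0.48  0.  ] ang [ 0.001 -0.002 -0.005]
 dp [ 0.14 -0.49  9.4 ] ang [ 0.001 -0.002 -0.005]
hole [310.5  35.8] [71.1 75.8] [[95.8 -0.3 13. ]]
circ 310.25 39.75 34.55 [[94.7 -0.4 13. ]]
```

{"name": "play_rows", "arguments": {
  "dp": [
    [0.1,-0.2,0],
    [0.2,-0.4,0],
    [0.2,-0.4,0],
    [0.2,-0.4,0]
  ],
  "angular": [
    [0,0,-0.003],
    [0,0,-0.005],
    [0,0,-0.005],
    [0,0,-0.005]
  ]
}}

```text
time_s: 24.98
tcp_pos: [0.4971, 0.0352, 0.128]
tool_rot: [[0.999, 0.036, 0.002], [0.036, -0.999, -0.001], [0.002, 0.001, -1.0]]
wrist_force: [-0.6, -0.5, -2.5]
width: 0.0185
gripper_force: 98.1
```

{"name": "play_rows", "arguments": {
  "dp": [
    [0,0,0.4],
    [0,0,1.2],
    [0,0,2.4],
    [0,0,3.8],
    [0,0,5.2],
    [0,0,6.2],
    [0,0,7],
    [0,0,7.7],
    [0,0,8.3],
    [0,0,8.9],
    [0,0,9.4],
    [0,0,9.4]
  ],
  "angular": [
    [0,0,0],
    [0,0,0],
    [0,0,0],
    [0,0,0],
    [0,0,0],
    [0,0,0],
    [0,0,0],
    [0,0,0],
    [0,0,0],
    [0,0,0],
    [0,0,0],
    [0,0,0]
  ]
}}

```text
time_s: 26.48
tcp_pos: [0.4971, 0.0351, 0.0338]
tool_rot: [[0.999, 0.036, 0.001], [0.036, -0.999, -0.001], [0.001, 0.001, -1.0]]
wrist_force: [0.2, -0.0, -1.8]
width: 0.0185
gripper_force: 98.1
```

Run:
```python
from chk import *
to(nest(2,0,34),nest(2,105,34))
K,P,im=cam("wrist");cv2.imwrite("pics/w12.png",im);hole(im);hough(im)
```

```text
t 26.48 p [497.1421  35.0695  33.7622] F [ 0.2303 -0.0085 -1.7555] w 0.0185 q [-0.0828  0.5496  1.8326 -0.0016  0.7579  1.4534]
 dp [-0.05 -0.02 -0.02] ang [ 0.001 -0.001  0.001]
 dp [-10.55  -0.03  -0.04] ang [ 0.001 -0.001  0.001]
hole [310.7  33.2] [74.1 74.2] [[96.6 -0.2 13. ]]
circ 310.25 35.25 36.2 [[96.  -0.4 13. ]]
circ 370.25 72.75 39.5 [[84.5 19.7 13. ]]
```

View pics/w12.png

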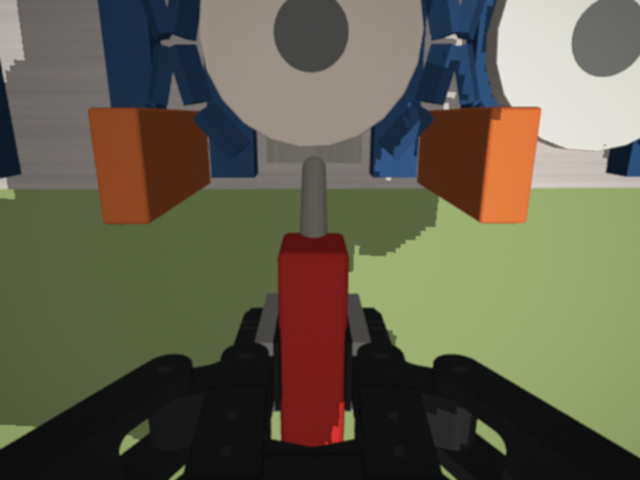

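Disc 2 is seated in nest 2, centred at (311,33) inside the rim, and disc 1 sits to its right. I withdraw.

{"name": "play_rows", "arguments": {
  "dp": [
    [-0.3,0,0],
    [-1,0,0],
    [-2,0,0],
    [-3,0,0],
    [-4.2,0,0],
    [-5.5,0,0],
    [-7,0,0],
    [-8.5,0,0],
    [-9.8,0,0],
    [-10.5,0,0],
    [-10.5,0,-2],
    [-10.5,0,-6]
  ],
  "angular": [
    [0,0,0],
    [0,0,0],
    [0,0,0],
    [0,0,0],
    [0,0,0],
    [0,0,0],
    [0,0,0],
    [0,0,0],
    [0,0,0],
    [0,0,0],
    [0,0,0],
    [0,0,0]
  ]
}}

```text
time_s: 28.02
tcp_pos: [0.3912, 0.0314, 0.0936]
tool_rot: [[0.999, 0.036, -0.001], [0.036, -0.999, -0.001], [-0.001, 0.001, -1.0]]
wrist_force: [1.2, 0.2, -2.0]
width: 0.0187
gripper_force: 98.1
```

Run:
```python
from plan import *
to(disc(3,110,130),disc(3,110,33))
K,P,im=cam("top");cv2.imwrite("pics/top2.png",im)
H,S,V=hsv(im)
print([r for r in rect((H>3)&(H<20)&(S>150)&(V>110),.072,K,P,10) if 480<r[0]<640 and abs(r[1]-38)<90])
print([r for r in rect((S<50)&(V>150),.025,K,P,300) if r[0]<700 and -440<r[1]<200])
```

```text
t 28.02 p [391.1936  31.3817  93.6431] F [ 1.2018  0.1786 -2.0035] w 0.0187 q [-0.115   0.2967  2.0534 -0.0015  0.7927  1.4213]
 dp [-9.15 30.42 -3.6 ] ang [0.001 0.001 0.694]
 dp [-9.14 30.42  6.1 ] ang [0.001 0.001 0.694]
[(553.7, 82.3, 30.7, 11.2, 7.0, (np.float64(292.0), np.float64(253.0))), (557.3, -10.2, 27.5, 8.3, 5.6, (np.float64(329.0), np.float64(251.0)))]
[(383.6, 40.7, 105.4, 50.0, 83.9, (np.float64(310.0), np.float64(322.0))), (473.9, -401.6, 73.9, 71.0, -3.1, (np.float64(485.0), np.float64(282.0))), (588.2, 127.9, 131.9, 78.3, -17.8, (np.float64(274.0), np.float64(241.0))), (592.0, -14.5, 179.7, 105.0, -87.9, (np.float64(336.0), np.float64(236.0)))]
```

{"name": "play_rows", "arguments": {
  "dp": [
    [0,2,-2],
    [0,5,-3.6],
    [-0.5,9,-3.6],
    [-1.2,13,-3.6],
    [-2.4,17,-3.6],
    [-4,21,-3.6],
    [-6,25,-3.6],
    [-8,28.5,-3.6],
    [-9.1,30.4,-2],
    [-9.1,30.4,1],
    [-9.1,30.4,4],
    [-9.1,30.4,6]
  ],
  "angular": [
    [0,0,0.04],
    [0,0,0.12],
    [0,0,0.2],
    [0,0,0.29],
    [0,0,0.38],
    [0,0,0.47],
    [0,0,0.56],
    [0,0,0.64],
    [0,0,0.694],
    [0,0,0.694],
    [0,0,0.694],
    [0,0,0.694]
  ]
}}

```text
time_s: 29.58
tcp_pos: [0.3119, -0.2756, 0.0329]
tool_rot: [[0.791, -0.612, 0.002], [-0.612, -0.791, -0.001], [0.002, -0.0, -1.0]]
wrist_force: [0.1, 0.5, -1.3]
width: 0.019
gripper_force: 98.4
```

{"name": "play_rows", "arguments": {
  "dp": [
    [0,0,0],
    [0,0,0]
  ],
  "angular": [
    [0,0,0],
    [0,0,0]
  ]
}}

```text
time_s: 29.82
tcp_pos: [0.3126, -0.2762, 0.0346]
tool_rot: [[0.791, -0.612, 0.003], [-0.612, -0.791, -0.002], [0.003, 0.0, -1.0]]
wrist_force: [-0.0, -0.0, -1.2]
width: 0.0187
gripper_force: 98.3
```

Run:
```python
from plan import *
to(disc(3,50,33),disc(3,0,33))
```

```text
t 29.82 p [ 312.6    -276.1809   34.642 ] F [-0.0146 -0.0475 -1.1885] w 0.0187 q [-0.9084  0.4458  2.0518  0.0012  0.6407  1.3197]
 dp [5.82 0.1  0.18] ang [ 0.    -0.003 -0.   ]
 dp [10.82  0.1   0.2 ] ang [ 0.    -0.003 -0.   ]
```

{"name": "play_rows", "arguments": {
  "dp": [
    [1,0.1,0.1],
    [2.5,0.1,0.1],
    [4,0.1,0.1],
    [5,0.1,0.1],
    [5.8,0.1,0.1],
    [5.8,0.1,0.1]
  ],
  "angular": [
    [0,-0.001,0],
    [0,-0.002,0],
    [0,-0.002,0],
    [0,-0.002,0],
    [0,-0.002,0],
    [0,-0.002,0]
  ]
}}

```text
time_s: 30.58
tcp_pos: [0.3579, -0.3124, 0.0333]
tool_rot: [[0.791, -0.612, 0.001], [-0.612, -0.791, -0.0], [0.001, -0.0, -1.0]]
wrist_force: [-0.5, 0.8, -2.1]
width: 0.0183
gripper_force: 98.3
```

{"name": "play_rows", "arguments": {
  "dp": [
    [1,0,0],
    [2,0,0],
    [3,0,0],
    [4,0,0],
    [4.9,0,0],
    [4.9,0,0],
    [4.9,0,0]
  ],
  "angular": [
    [0,0,0],
    [0,0,0],
    [0,0,0],
    [0,0,0],
    [0,0,0],
    [0,0,0],
    [0,0,0]
  ]
}}

```text
time_s: 31.45
tcp_pos: [0.396, -0.3417, 0.0331]
tool_rot: [[0.791, -0.612, -0.0], [-0.612, -0.791, 0.0], [-0.0, -0.0, -1.0]]
wrist_force: [0.3, 0.3, -1.3]
width: 0.0186
gripper_force: 98.3
```

Run:
```python
from chk import *
to(disc(3,0,33))
K,P,im=cam("wrist");cv2.imwrite("pics/w13.png",im);hole(im);hough(im);prof(im)
```

```text
t 31.45 p [ 396.0162 -341.7075   33.0607] F [ 0.2975  0.3382 -1.2994] w 0.0186 q [-0.8586  0.5835  1.7621  0.0002  0.7965  1.3702]
 dp [0.22 0.02 0.01] ang [-0.  0. -0.]
circ 311.75 26.25 41.15 [[98.8 -0.2 13. ]]
circ 269.75 84.75 39.5 [[ 80.8 -14.4  13. ]]
row 38 [(190, np.int64(124)), (196, np.int64(112)), (202, np.int64(118)), (208, np.int64(189)), (214, np.int64(189)), (220, np.int64(188)), (226, np.int64(188)), (232, np.int64(189)), (238, np.int64(188)), (244, np.int64(189)), (250, np.int64(189)), (256, np.int64(189)), (262, np.int64(190)), (268, np.int64(190)), (274, np.int64(190)), (280, np.int64(114)), (286, np.int64(96)), (292, np.int64(97)), (298, np.int64(96)), (304, np.int64(96)), (310, np.int64(97)), (316, np.int64(96)), (322, np.int64(97)), (328, np.int64(98)), (334, np.int64(97)), (340, np.int64(98)), (346, np.int64(97)), (352, np.int64(182)), (358, np.int64(191)), (364, np.int64(189)), (370, np.int64(190)), (376, np.int64(189)), (382, np.int64(189)), (388, np.int64(189)), (394, np.int64(190)), (400, np.int64(190)), (406, np.int64(190)), (412, np.int64(189)), (418, np.int64(189)), (424, np.int64(188)), (430, np.int64(108)), (436, np.int64(124)), (442, np.int64(125)), (448, np.int64(125))]
```

{"name": "play_rows", "arguments": {
  "dp": [
    [0.2,0,0],
    [0.2,0,-0.2],
    [0.2,0,-0.6],
    [0.2,0,-1],
    [0.2,0,-1.6],
    [0.2,0,-2.5],
    [0.2,0,-3.7],
    [0.2,0,-5],
    [0.2,0,-6.5],
    [0.2,0,-8],
    [0.2,0,-9.2],
    [0.2,0,-9.5]
  ],
  "angular": [
    [0,0,0],
    [0,0,0],
    [0,0,0],
    [0,0,0],
    [0,0,0],
    [0,0,0],
    [0,0,0],
    [0,0,0],
    [0,0,0],
    [0,0,0],
    [0,0,0],
    [0,0,0]
  ]
}}

```text
time_s: 33.0
tcp_pos: [0.3982, -0.3436, 0.1293]
tool_rot: [[0.791, -0.612, 0.001], [-0.612, -0.791, -0.001], [0.002, 0.0, -1.0]]
wrist_force: [0.2, 1.1, -2.6]
width: 0.0184
gripper_force: 98.3
```

Run:
```python
from chk import *
to(nest(3,0,128))
K,P,im=cam("top")
H,S,V=hsv(im)
print([r for r in rect((H>3)&(H<20)&(S>150)&(V>110),.072,K,P,10) if 480<r[0]<640 and abs(r[1]-38)<90])
print(np.linalg.norm(robot.get_obs()["wrist_force"]))
```

```text
t 33.0 p [ 398.1621 -343.5537  129.2701] F [ 0.1904  1.1047 -2.6488] w 0.0184 q [-0.8578  0.4477  1.6678  0.0002  1.0242  1.3711]
 dp [-21.39 -43.22   0.08] ang [ 0.001 -0.002 -0.693]
[(553.7, 82.3, 30.7, 10.5, 7.0, (np.float64(292.0), np.float64(253.0))), (557.6, -9.2, 27.4, 7.4, -1.5, (np.float64(329.0), np.float64(250.0)))]
1.6190713597567858
```

{"name": "play_rows", "arguments": {
  "dp": [
    [-0.2,-0.4,0],
    [-0.8,-1.5,0],
    [-1.7,-3.4,0],
    [-3,-6,0],
    [-4.6,-9.2,0],
    [-6.3,-12.6,0],
    [-8,-16,0],
    [-9.7,-19.4,0],
    [-11.2,-22.4,0],
    [-12.4,-24.9,0],
    [-13.3,-26.7,0],
    [-13.8,-27.6,0]
  ],
  "angular": [
    [0,0,-0.01],
    [0,0,-0.03],
    [0,0,-0.06],
    [0,0,-0.1],
    [0,0,-0.15],
    [0,0,-0.2],
    [0,0,-0.255],
    [0,0,-0.31],
    [0,0,-0.36],
    [0,0,-0.4],
    [0,0,-0.43],
    [0,0,-0.445]
  ]
}}

```text
time_s: 34.55
tcp_pos: [0.457, -0.0384, 0.1281]
tool_rot: [[0.978, -0.208, -0.0], [-0.208, -0.978, 0.0], [-0.0, -0.0, -1.0]]
wrist_force: [-0.1, -1.0, -3.3]
width: 0.0185
gripper_force: 98.3
```

{"name": "play_rows", "arguments": {
  "dp": [
    [0,0,0],
    [0,0,0]
  ],
  "angular": [
    [0,0,0],
    [0,0,0]
  ]
}}

```text
time_s: 34.8
tcp_pos: [0.4573, -0.0408, 0.1282]
tool_rot: [[0.977, -0.212, 0.0], [-0.212, -0.977, -0.0], [0.0, 0.0, -1.0]]
wrist_force: [0.1, 0.1, -2.2]
width: 0.0183
gripper_force: 98.3
```

Run:
```python
from chk import *
to(nest(3,0,128))
```

```text
t 34.8 p [457.3388 -40.7968 128.1796] F [ 0.0634  0.1045 -2.2039] w 0.0183 q [-0.256   0.3431  1.8459 -0.0002  0.9523  1.5285]
 dp [ -0.08 -17.38   0.01] ang [ 0.    -0.    -0.249]
```

{"name": "play_rows", "arguments": {
  "dp": [
    [0,-0.3,0],
    [0,-1,0],
    [0,-2.2,0],
    [0,-4,0],
    [0,-6.3,0],
    [0,-8.8,0],
    [0,-11.3,0],
    [-0.1,-13.6,0],
    [-0.1,-15.4,0],
    [-0.1,-16.7,0],
    [-0.1,-17.3,0],
    [-0.1,-17.3,0]
  ],
  "angular": [
    [0,0,-0.005],
    [0,0,-0.015],
    [0,0,-0.035],
    [0,0,-0.06],
    [0,0,-0.09],
    [0,0,-0.125],
    [0,0,-0.16],
    [0,0,-0.195],
    [0,0,-0.22],
    [0,0,-0.24],
    [0,0,-0.249],
    [0,0,-0.249]
  ]
}}

```text
time_s: 36.3
tcp_pos: [0.4931, 0.1289, 0.1281]
tool_rot: [[0.999, 0.036, 0.0], [0.036, -0.999, -0.0], [0.0, 0.0, -1.0]]
wrist_force: [-0.1, 0.9, -2.4]
width: 0.0189
gripper_force: 98.4
```

Run:
```python
from chk import *
to(nest(3,0,128),nest(3,0,34))
K,P,im=cam("wrist");cv2.imwrite("pics/w14.png",im);hole(im);hough(im)
```

```text
t 36.3 p [493.118  128.8625 128.1429] F [-0.0784  0.9247 -2.4111] w 0.0189 q [ 0.1053  0.4241  1.7121 -0.0003  1.0054  1.6402]
 dp [ 0.03 -0.03  0.01] ang [ 0.    -0.     0.001]
 dp [ 0.02 -0.03  9.41] ang [ 0.    -0.     0.001]
hole [312.7  37.1] [71.  76.9] [[95.5  0.4 13. ]]
circ 311.75 36.75 37.55 [[95.6  0.1 13. ]]
```

{"name": "play_rows", "arguments": {
  "dp": [
    [0,0,0.4],
    [0,0,1.2],
    [0,0,2.4],
    [0,0,3.8],
    [0,0,5.2],
    [0,0,6.2],
    [0,0,7],
    [0,0,7.7],
    [0,0,8.3],
    [0,0,8.9],
    [0,0,9.4],
    [0,0,9.4]
  ],
  "angular": [
    [0,0,0],
    [0,0,0],
    [0,0,0],
    [0,0,0],
    [0,0,0],
    [0,0,0],
    [0,0,0],
    [0,0,0],
    [0,0,0],
    [0,0,0],
    [0,0,0],
    [0,0,0]
  ]
}}

```text
time_s: 37.85
tcp_pos: [0.493, 0.1288, 0.0339]
tool_rot: [[0.999, 0.036, -0.0], [0.036, -0.999, -0.0], [-0.0, 0.0, -1.0]]
wrist_force: [0.0, 0.7, -2.3]
width: 0.0181
gripper_force: 98.3
```

Run:
```python
from chk import *
to(nest(3,0,34))
K,P,im=cam("wrist");cv2.imwrite("pics/w15.png",im);hole(im);hough(im)
H,S,V=hsv(im)
c=max(cv2.findContours(((H>100)&(H<125)&(S>90)).astype(np.uint8)[:200],0,1)[0],key=cv2.contourArea)
for k in cv2.findContours(((H>100)&(H<125)&(S>90)).astype(np.uint8)[:200],0,1)[0]:
    if cv2.contourArea(k)>300:print(cv2.boundingRect(k))
```

```text
t 37.85 p [493.002  128.7949  33.9157] F [ 0.037   0.7324 -2.3091] w 0.0181 q [ 0.1051  0.5644  1.7999 -0.0001  0.7776  1.6402]
 dp [ 0.04 -0.04 -0.01] ang [0.    0.    0.001]
hole [312.8  34.2] [74.  75.3] [[96.3  0.5 13. ]]
circ 313.25 35.25 37.85 [[96.   0.6 13. ]]
circ 268.25 89.25 41.15 [[ 79.3 -14.6  13. ]]
(608, 132, 32, 42)
(166, 43, 91, 133)
(370, 0, 128, 176)
(165, 0, 38, 38)
```

Disc 3's spot shifted in the image by the same amount as the two seated discs did, so it is resting on the ledges. I withdraw.

{"name": "play_rows", "arguments": {
  "dp": [
    [-0.3,0,0],
    [-1,0,0],
    [-2,0,0],
    [-3,0,0],
    [-4.2,0,0],
    [-5.5,0,0],
    [-7,0,0],
    [-8.5,0,0],
    [-9.8,0,0],
    [-10.5,0,0],
    [-10.5,0,-2],
    [-10.5,0,-6]
  ],
  "angular": [
    [0,0,0],
    [0,0,0],
    [0,0,0],
    [0,0,0],
    [0,0,0],
    [0,0,0],
    [0,0,0],
    [0,0,0],
    [0,0,0],
    [0,0,0],
    [0,0,0],
    [0,0,0]
  ]
}}

```text
time_s: 39.4
tcp_pos: [0.3872, 0.1249, 0.094]
tool_rot: [[0.999, 0.036, -0.003], [0.036, -0.999, -0.0], [-0.003, 0.0, -1.0]]
wrist_force: [0.7, 0.9, -1.7]
width: 0.0186
gripper_force: 98.3
```

Run:
```python
from plan import *
to((442.5,358,140,28),(442.5,358,28,28))
K,P,im=cam("top");cv2.imwrite("pics/top3.png",im)
H,S,V=hsv(im)
print([r for r in rect((H>3)&(H<20)&(S>150)&(V>110),.072,K,P,10) if 480<r[0]<640 and abs(r[1]-38)<90])
print([r for r in rect((S<50)&(V>150),.025,K,P,300) if r[0]<700 and -440<r[1]<200])
print([r for r in rect((H>15)&(H<35)&(S>130)&(V>70),.0005,K,P,30) if r[0]<650 and r[1]>200])
```

```text
t 39.4 p [387.1662 124.9043  93.9554] F [ 0.7426  0.8563 -1.6534] w 0.0186 q [ 0.1232  0.3186  2.0161 -0.0002  0.8098  1.6584]
 dp [  6.35 -23.1   -4.63] ang [-0.     0.003 -0.453]
 dp [  6.38 -23.1    6.57] ang [-0.     0.003 -0.453]
[(553.6, 82.5, 30.7, 10.8, 7.0, (np.float64(292.0), np.float64(253.0))), (557.5, -10.1, 27.8, 8.3, 5.6, (np.float64(329.0), np.float64(250.0)))]
[(378.1, 166.2, 104.8, 48.6, -82.6, (np.float64(260.0), np.float64(325.0))), (597.1, 121.3, 91.9, 85.1, 88.5, (np.float64(278.0), np.float64(235.0))), (592.1, -13.0, 182.6, 105.2, -87.9, (np.float64(333.0), np.float64(239.0)))]
[(468.2, 418.8, 214.1, 10.8, 28.0, (np.float64(163.0), np.float64(292.0))), (507.5, 345.6, 216.1, 10.8, 28.0, (np.float64(191.0), np.float64(276.0)))]
```

{"name": "play_rows", "arguments": {
  "dp": [
    [0.3,-1.2,-2],
    [1,-4,-4],
    [2,-7.5,-4.6],
    [3,-11,-4.6],
    [4,-14.5,-4.6],
    [5,-18,-4.6],
    [5.8,-21,-4.6],
    [6.4,-23.1,-4],
    [6.4,-23.1,-1],
    [6.4,-23.1,2],
    [6.4,-23.1,4],
    [6.4,-23.1,5]
  ],
  "angular": [
    [0,0,-0.03],
    [0,0,-0.08],
    [0,0,-0.15],
    [0,0,-0.22],
    [0,0,-0.29],
    [0,0,-0.36],
    [0,0,-0.42],
    [0,0.002,-0.453],
    [0,0.002,-0.453],
    [0,0.002,-0.453],
    [0,0.002,-0.453],
    [0,0.002,-0.453]
  ]
}}

```text
time_s: 40.95
tcp_pos: [0.4434, 0.3579, 0.0428]
tool_rot: [[0.883, 0.47, 0.001], [0.47, -0.883, -0.0], [0.0, 0.001, -1.0]]
wrist_force: [0.9, -0.4, -1.4]
width: 0.0184
gripper_force: 98.4
```

{"name": "play_rows", "arguments": {
  "dp": [
    [0,0,0],
    [0,0,0]
  ],
  "angular": [
    [0,0,0],
    [0,0,0]
  ]
}}

```text
time_s: 41.2
tcp_pos: [0.4445, 0.3586, 0.0451]
tool_rot: [[0.883, 0.469, 0.004], [0.469, -0.883, 0.001], [0.004, 0.001, -1.0]]
wrist_force: [0.4, 0.3, -1.7]
width: 0.0186
gripper_force: 98.4
```

Run:
```python
from plan import *
to((443,358,28,28),(443,358,26,28))
```

```text
t 41.2 p [444.5112 358.5501  45.0543] F [ 0.3882  0.2654 -1.7147] w 0.0186 q [ 0.545   0.6287  1.6179 -0.0009  0.891   1.6277]
 dp [-0.17 -0.02  1.7 ] ang [ 0.001 -0.004  0.   ]
 dp [-0.17 -0.02  1.9 ] ang [ 0.001 -0.004  0.   ]
```

{"name": "play_rows", "arguments": {
  "dp": [
    [-0.1,0,0.6],
    [-0.2,0,1.2],
    [-0.2,0,1.6],
    [-0.2,0,1.75],
    [-0.2,0,1.85],
    [-0.2,0,1.85]
  ],
  "angular": [
    [0,-0.002,0],
    [0,-0.004,0],
    [0,-0.004,0],
    [0,-0.004,0],
    [0,-0.004,0],
    [0,-0.004,0]
  ]
}}

```text
time_s: 41.95
tcp_pos: [0.4419, 0.3571, 0.0267]
tool_rot: [[0.883, 0.47, -0.002], [0.47, -0.883, -0.002], [-0.002, 0.001, -1.0]]
wrist_force: [-4.5, -3.2, 7.3]
width: 0.0187
gripper_force: 99.9
```

{"name": "play_rows", "arguments": {
  "dp": [
    [0,0,0],
    [0,0,0],
    [0,0,0],
    [0,0,0],
    [0,0,0],
    [0,0,0],
    [0,0,-1],
    [0,0,-3],
    [0,0,-7],
    [0,0,-12],
    [0,0,-17],
    [0,0,-20]
  ],
  "angular": [
    [0,0,0],
    [0,0,0],
    [0,0,0],
    [0,0,0],
    [0,0,0],
    [0,0,0],
    [0,0,0],
    [0,0,0],
    [0,0,0],
    [0,0,0],
    [0,0,0],
    [0,0,0]
  ],
  "claw": 1
}}

```text
time_s: 43.45
tcp_pos: [0.443, 0.3579, 0.2294]
tool_rot: [[0.883, 0.47, 0.002], [0.47, -0.883, 0.001], [0.003, 0.0, -1.0]]
wrist_force: [-0.4, -0.4, -0.8]
width: 0.0854
gripper_force: 0.0
```

Run:
```python
from lift import *
K,P,im=cam("wrist");cv2.imwrite("pics/w16.png",im);lifter(K,P,im)
to((530,84,250,2))
```

```text
red (441.8, 356.4, 73.4, 19.2, 27.5, (np.float64(313.0), np.float64(215.0)))
yellow [(506.3, 345.2, 209.9, 5.8, 28.3, (np.float64(361.0), np.float64(131.0))), (466.6, 419.6, 211.6, 6.1, 28.0, (np.float64(260.0), np.float64(131.0)))]
blade [(525.1, 399.3, 78.8, 35.9, 27.2, (np.float64(313.0), np.float64(86.0))), (441.5, 567.1, 136.6, 118.1, 19.3, (np.float64(82.0), np.float64(82.0)))]
t 43.5 p [444.1201 358.6699 232.8997] F [0.6811 0.4599 3.9086] w 0.0856 q [ 0.5454  0.4208  1.3989 -0.0005  1.3139  1.6274]
 dp [-5.31 28.28 -1.75] ang [-0.002 -0.008  0.454]
```

Run:
```python
from lift import *
to((660,55,330,2))
```

```text
t 43.5 p [444.1201 358.6699 232.8997] F [0.6811 0.4599 3.9086] w 0.0856 q [ 0.5454  0.4208  1.3989 -0.0005  1.3139  1.6274]
 dp [ 4.87 36.95 -9.67] ang [-0.002 -0.008  0.454]
```

{"name": "play_rows", "arguments": {
  "dp": [
    [0.5,4,-3],
    [1,8,-6],
    [1.5,12,-9.7],
    [2,16,-9.7],
    [2.5,20,-9.7],
    [3,24,-9.7],
    [3.5,28,-9.7],
    [4,32,-9.7],
    [4.9,37,-9.7],
    [4.9,37,-9.7],
    [4.9,37,-9.7],
    [4.9,37,-9.7]
  ],
  "angular": [
    [0,0,0.05],
    [0,0,0.1],
    [0,-0.002,0.15],
    [0,-0.004,0.2],
    [0,-0.005,0.25],
    [0,-0.005,0.3],
    [0,-0.005,0.36],
    [0,-0.005,0.42],
    [0,-0.005,0.454],
    [0,-0.005,0.454],
    [0,-0.005,0.454],
    [0,-0.005,0.454]
  ]
}}

```text
time_s: 45.0
tcp_pos: [0.659, 0.0552, 0.3234]
tool_rot: [[0.999, 0.036, -0.006], [0.036, -0.999, -0.002], [-0.006, 0.002, -1.0]]
wrist_force: [0.3, -0.1, -0.1]
width: 0.0855
gripper_force: 0.0
```

Run:
```python
from h import *
to()
K,P,im=cam("wrist");cv2.imwrite("pics/w17.png",im);np.savez("w17.npz",K=K,P=P)
H,S,V=hsv(im)
print("orange");[print(r) for r in rect((H>3)&(H<18)&(S>150)&(V>90),.072,K,P,60)]
print("yellow");[print(r) for r in rect((H>16)&(H<35)&(S>130)&(V>90),.034,K,P,60)]
```

```text
t 45.0 p [658.9901  55.2443 323.4271] F [ 0.3004 -0.0705 -0.1483] w 0.0855 q [-0.0309  0.5777  0.8975 -0.0027  1.672   1.5033]
orange
(553.9, 83.4, 24.8, 9.4, 3.3, (np.float64(279.0), np.float64(297.0)))
(558.3, -10.0, 27.1, 11.8, 4.2, (np.float64(374.0), np.float64(296.0)))
(580.3, -250.8, 56.0, 10.9, -32.3, (np.float64(620.0), np.float64(284.0)))
(660.9, -213.1, 63.8, 10.9, -22.5, (np.float64(602.0), np.float64(201.0)))
(680.8, -165.7, 63.6, 11.2, -22.3, (np.float64(555.0), np.float64(177.0)))
yellow
(477.5, 389.2, 25.5, 4.5, 27.1, (np.float64(6.0), np.float64(338.0)))
(532.3, 330.1, 172.7, 4.9, 27.8, (np.float64(50.0), np.float64(291.0)))
(696.2, -77.9, 23.2, 8.8, 24.2, (np.float64(448.0), np.float64(154.0)))
(714.5, 238.1, 23.1, 9.0, -32.1, (np.float64(124.0), np.float64(123.0)))
```

View pics/w17.png

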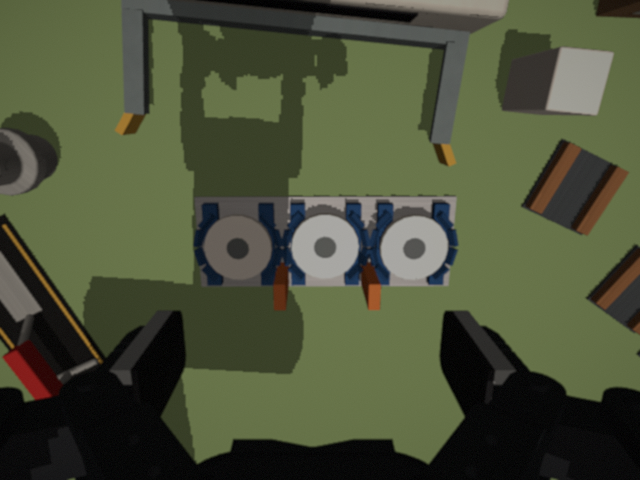

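The wrist view shows all three discs seated, at about (237,247), (325,246) and (413,246). The lifter is on its mat. The bay guide ends are at (125–145,113) and (431–452,143), and the stop bar's near edge runs from about (147,19) to (446,43).

Run:
```python
from h import *
z=np.load("w17.npz");K,P=z["K"],z["P"]
im=cv2.imread("pics/w17.png")
px=[(145,113),(431,142),(125,113),(452,144),(147,19),(446,43)]
for h in(.034,.038,.042,.046):
    W=ray(px,h,K,P)[:,:2]*1000
    l=W[0]-W[1];b=W[4]-W[5]
    print(h,W.round(1).tolist(),"gap",np.linalg.norm(l).round(1),"outer",np.linalg.norm(W[2]-W[3]).round(1),"yaw ends",np.degrees(np.arctan2(-l[0],l[1])).round(2),"yaw bar",np.degrees(np.arctan2(-b[0],b[1])).round(2),"gl",np.degrees(np.arctan2(*(W[4]-W[0])[::-1])).round(2),"gr",np.degrees(np.arctan2(*(W[5]-W[1])[::-1])).round(2))
H,S,V=hsv(im)
# discs
for r in rect((S<50)&(V>110),.026,K,P,900):print(r)
```

```text
0.034 [[724.0, 216.9], [706.8, -59.7], [723.3, 236.0], [705.6, -80.4], [805.8, 209.1], [795.7, -63.3]] gap 277.1 outer 316.9 yaw ends -3.56 yaw bar -2.12 gl -5.46 gr -2.35
0.038 [[724.1, 215.4], [707.0, -58.6], [723.4, 234.3], [705.9, -79.1], [805.1, 207.7], [795.1, -62.2]] gap 274.5 outer 313.9 yaw ends -3.56 yaw bar -2.12 gl -5.46 gr -2.35
0.042 [[724.1, 213.9], [707.2, -57.5], [723.5, 232.7], [706.1, -77.8], [804.4, 206.3], [794.5, -61.1]] gap 271.9 outer 311.0 yaw ends -3.56 yaw bar -2.12 gl -5.46 gr -2.35
0.046 [[724.2, 212.4], [707.5, -56.4], [723.5, 231.0], [706.3, -76.6], [803.7, 204.9], [793.9, -60.0]] gap 269.4 outer 308.0 yaw ends -3.56 yaw bar -2.12 gl -5.46 gr -2.35
(534.6, 382.1, 71.6, 31.4, 27.4, (np.float64(13.0), np.float64(289.0)))
(591.2, -58.3, 79.6, 73.7, 5.0, (np.float64(419.0), np.float64(259.0)))
(588.5, 40.2, 79.7, 74.2, 2.0, (np.float64(319.0), np.float64(258.0)))
(633.9, -7.6, 174.7, 31.4, -87.6, (np.float64(373.0), np.float64(203.0)))
(767.9, -196.8, 58.1, 51.9, -3.4, (np.float64(579.0), np.float64(80.0)))
(824.9, -38.3, 159.5, 14.0, -87.9, (np.float64(423.0), np.float64(4.0)))
```

```bash
cat > tr.py <<'E'
from h import *
def tab(x,y,w,z=41,ly=47):
    a=np.radians(w);c,s=np.cos(a),np.sin(a);return (x-36*c-ly*s,y-36*s+ly*c,z,w)
bay=(750.4,76.5,-3.6)
def inbay(d,z=41):
    a=np.radians(bay[2]);return tab(bay[0]+d*np.cos(a),bay[1]+d*np.sin(a),bay[2],z)
E
python3 - <<'E'
from tr import *
to(tab(592.4,38,2,120),tab(592.4,38,2))
E
```

```text
t 45.05 p [659.0253  55.25   323.4866] F [-0.4691 -0.6787  0.0624] w 0.0856 q [-0.0308  0.5776  0.8974 -0.0028  1.672   1.5032]
 dp [-10.2   -3.27  20.4 ] ang [0.002 0.006 0.002]
 dp [-10.16  -3.29  28.3 ] ang [0.002 0.006 0.002]
```

{"name": "play_rows", "arguments": {
  "dp": [
    [-3,-1,3],
    [-7,-2,7],
    [-10,-3.3,11],
    [-10.2,-3.3,15],
    [-10.2,-3.3,19],
    [-10.2,-3.3,20.4],
    [-10.2,-3.3,20.4],
    [-10.2,-3.3,20.4]
  ],
  "angular": [
    [0,0.006,0],
    [0,0.006,0],
    [0,0.006,0],
    [0,0.006,0],
    [0,0.006,0],
    [0,0.006,0],
    [0,0.006,0],
    [0,0.006,0]
  ]
}}

```text
time_s: 46.05
tcp_pos: [0.5564, 0.0831, 0.1211]
tool_rot: [[0.999, 0.035, 0.003], [0.035, -0.999, -0.002], [0.003, 0.003, -1.0]]
wrist_force: [-0.1, -0.3, 0.2]
width: 0.0852
gripper_force: 0.0
```

Run:
```python
from tr import *
K,P,im=cam("wrist");H,S,V=hsv(im);cv2.imwrite("pics/w18.png",im)
print("orange");[print(r) for r in rect((H>3)&(H<18)&(S>150)&(V>70),.072,K,P,60)]
to(tab(592.4,38,2))
```

```text
orange
(567.2, -4.5, 49.8, 21.3, 27.8, (np.float64(498.0), np.float64(258.0)))
(562.0, 83.9, 41.8, 11.0, 2.3, (np.float64(310.0), np.float64(261.0)))
t 46.1 p [556.3192  83.0155 121.0557] F [-0.4621 -0.2162 -0.3368] w 0.0854 q [ 0.0133  0.5162  1.5734 -0.0029  1.0491  1.5506]
 dp [-0.17 -0.1   8.  ] ang [ 0.003 -0.003  0.   ]
```

Lateral alignment is good (83.9 against 83.0). I descend and grip.

{"name": "play_rows", "arguments": {
  "dp": [
    [-0.1,-0.1,2],
    [-0.2,-0.1,4],
    [-0.2,-0.1,6],
    [-0.2,-0.1,7.3],
    [-0.2,-0.1,8],
    [-0.2,-0.1,8]
  ],
  "angular": [
    [0.003,-0.003,0],
    [0.003,-0.003,0],
    [0.003,-0.003,0],
    [0.003,-0.003,0],
    [0.003,-0.003,0],
    [0.003,-0.003,0]
  ]
}}

```text
time_s: 46.85
tcp_pos: [0.5534, 0.0836, 0.0395]
tool_rot: [[0.999, 0.035, -0.003], [0.035, -0.999, 0.0], [-0.003, -0.001, -1.0]]
wrist_force: [0.5, -0.2, 1.0]
width: 0.0854
gripper_force: 0.0
```

{"name": "play_rows", "arguments": {
  "dp": [
    [0,0,0],
    [0,0,0],
    [0,0,0],
    [0,0,0],
    [0,0,0],
    [0,0,0],
    [0,0,0],
    [0,0,0]
  ],
  "angular": [
    [0,0,0],
    [0,0,0],
    [0,0,0],
    [0,0,0],
    [0,0,0],
    [0,0,0],
    [0,0,0],
    [0,0,0]
  ],
  "claw": 0,
  "squeeze": 100
}}

```text
time_s: 47.85
tcp_pos: [0.5533, 0.0837, 0.0397]
tool_rot: [[0.999, 0.035, -0.003], [0.035, -0.999, 0.0], [-0.003, -0.0, -1.0]]
wrist_force: [-0.5, 0.4, 6.2]
width: 0.0107
gripper_force: 98.5
```

Run:
```python
from tr import *
to(tab(592.4,38,2),inbay(-135),inbay(-60),inbay(0))
```

```text
t 47.85 p [553.3429  83.7108  39.7412] F [-0.5294  0.4468  6.1606] w 0.0107 q [0.013  0.6233 1.6497 0.0006 0.8714 1.5484]
 dp [ 0.14  0.   -0.13] ang [-0.     0.003  0.   ]
 dp [ 3.11 -4.94 -0.13] ang [-0.     0.003  0.098]
 dp [10.57 -4.21 -0.15] ang [-0.     0.003  0.098]
 dp [16.54 -3.62 -0.17] ang [-0.     0.003  0.098]
```

{"name": "play_rows", "arguments": {
  "dp": [
    [0.2,-0.3,0],
    [0.5,-0.9,0],
    [1,-1.7,0],
    [1.5,-2.5,0],
    [2,-3.3,0],
    [2.5,-4.1,0],
    [2.8,-4.7,0],
    [3,-4.95,0],
    [3,-4.95,0],
    [3,-4.95,0]
  ],
  "angular": [
    [0,0,0.01],
    [0,0,0.02],
    [0,0,0.035],
    [0,0,0.05],
    [0,0,0.065],
    [0,0,0.08],
    [0,0,0.092],
    [0,0,0.098],
    [0,0,0.098],
    [0,0,0.098]
  ]
}}

```text
time_s: 49.1
tcp_pos: [0.5812, 0.1329, 0.0397]
tool_rot: [[0.998, -0.064, -0.004], [-0.064, -0.998, -0.001], [-0.004, 0.001, -1.0]]
wrist_force: [-3.8, -5.4, 8.1]
width: 0.0105
gripper_force: 99.0
```

Run:
```python
from tr import *
to(inbay(-136.4),inbay(-61.4),inbay(-1.4))
K,P,im=cam("top");cv2.imwrite("pics/top4.png",im);H,S,V=hsv(im)
K2,P2,w=cam("wrist");cv2.imwrite("pics/w19.png",w);np.savez("w19.npz",K=K2,P=P2)
print([r for r in rect((H>3)&(H<20)&(S>150)&(V>110),.072,K,P,10) if 480<r[0]<680 and abs(r[1]-78)<90])
print([r for r in rect((H>100)&(H<125)&(S>130),.024,K,P,30) if 500<r[0]<700 and -150<r[1]<250])
H,S,V=hsv(w)
print([r for r in rect((H>100)&(H<125)&(S>110),.024,K2,P2,150)])
print([r for r in rect((H>16)&(H<35)&(S>130)&(V>90),.034,K2,P2,60)])
```

```text
t 49.1 p [581.1821 132.8887  39.7461] F [-3.7945 -5.3702  8.086 ] w 0.0105 q [ 0.0966  0.6755  1.5378 -0.0008  0.9324  1.7321]
 dp [ 0.   -0.13 -0.13] ang [ 0.001  0.004 -0.001]
 dp [ 7.5  -0.14 -0.16] ang [ 0.001  0.004 -0.001]
 dp [13.5  -0.15 -0.18] ang [ 0.001  0.004 -0.001]
[(575.0, 38.7, 30.0, 9.9, -1.3, (np.float64(309.0), np.float64(244.0)))]
[]
[(602.2, 209.3, 46.6, 19.7, 19.4, (np.float64(105.0), np.float64(264.0))), (613.7, 42.5, 86.2, 52.5, -3.7, (np.float64(552.0), np.float64(185.0))), (619.6, 130.0, 86.6, 46.7, -3.9, (np.float64(312.0), np.float64(192.0))), (646.5, 205.6, 49.7, 20.6, -25.3, (np.float64(91.0), np.float64(138.0)))]
[]
```

{"name": "play_rows", "arguments": {
  "dp": [
    [0.3,-0.1,0],
    [0.9,-0.1,0],
    [1.7,-0.1,0],
    [2.5,-0.1,0],
    [3.3,-0.1,0],
    [4.1,-0.1,0],
    [4.9,-0.1,0],
    [5.5,-0.1,0],
    [6,-0.1,0],
    [6,-0.1,0],
    [6,-0.1,0]
  ],
  "angular": [
    [0,0,0],
    [0,0,0],
    [0,0,0],
    [0,0,0],
    [0,0,0],
    [0,0,0],
    [0,0,0],
    [0,0,0],
    [0,0,0],
    [0,0,0],
    [0,0,0]
  ]
}}

```text
time_s: 50.58
tcp_pos: [0.6401, 0.1316, 0.0397]
tool_rot: [[0.998, -0.064, -0.006], [-0.064, -0.998, 0.001], [-0.006, -0.0, -1.0]]
wrist_force: [-7.5, -0.5, 10.0]
width: 0.0104
gripper_force: 99.5
```

Run:
```python
from tr import *
to(inbay(-61.4),inbay(-1.4))
K2,P2,w=cam("wrist");cv2.imwrite("pics/w20.png",w);np.savez("w20.npz",K=K2,P=P2)
K,P,im=cam("top");cv2.imwrite("pics/top5.png",im)
```

```text
t 50.58 p [640.119  131.5878  39.7171] F [-7.4877 -0.4768 10.0374] w 0.0104 q [0.085  0.7625 1.3505 0.0015 1.0344 1.7191]
 dp [ 1.61  0.1  -0.14] ang [-0.     0.006 -0.001]
 dp [ 7.61  0.1  -0.17] ang [-0.     0.006 -0.001]
```

View pics/w20.png

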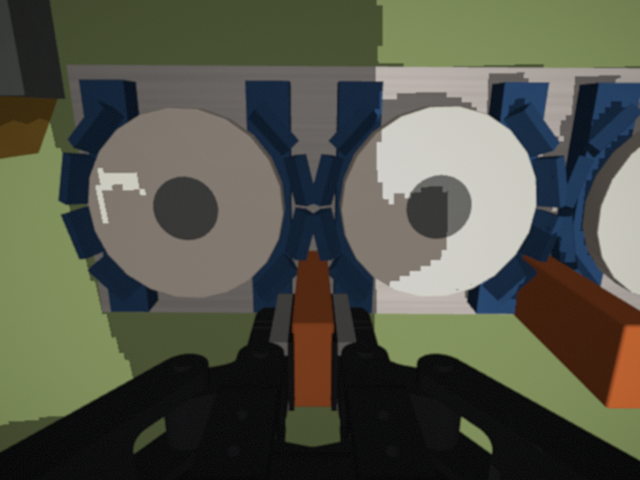

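The tray is entering the bay: the left guide and flare are at about (30,100), just outside the tray's left edge at (68,66). All discs are flat. I push on and watch the force.

{"name": "play_rows", "arguments": {
  "dp": [
    [0.4,0,-0.03],
    [1,0,-0.05],
    [1.7,0,-0.05],
    [2.4,0.05,-0.05],
    [3.1,0.05,-0.05],
    [3.7,0.05,-0.05],
    [4,0.05,-0.05],
    [4,0.05,-0.05]
  ],
  "angular": [
    [0,0,0],
    [0,0,0],
    [0,0,0],
    [0,0,0],
    [0,0,0],
    [0,0,0],
    [0,0,0],
    [0,0,0]
  ]
}}

```text
time_s: 51.68
tcp_pos: [0.6799, 0.1286, 0.0398]
tool_rot: [[0.998, -0.064, -0.006], [-0.064, -0.998, 0.001], [-0.007, -0.0, -1.0]]
wrist_force: [-7.2, -0.1, 8.4]
width: 0.0106
gripper_force: 99.1
```

Run:
```python
from tr import *
to(inbay(-1.4))
```

```text
t 51.67 p [679.9307 128.567   39.7661] F [-7.2173 -0.1089  8.3549] w 0.0106 q [0.0757 0.8256 1.2137 0.0013 1.1087 1.7099]
 dp [ 3.62  0.05 -0.15] ang [-0.     0.007 -0.001]
```

Only sliding friction shows (7 N) and there is no side load. I continue to the stop.

{"name": "play_rows", "arguments": {
  "dp": [
    [0.3,0,0],
    [0.8,0,0],
    [1.4,0,0],
    [2,0,0],
    [2.5,0,0],
    [2.9,0,0],
    [3.1,0,0],
    [3.1,0,0]
  ],
  "angular": [
    [0,0,0],
    [0,0,0],
    [0,0,0],
    [0,0,0],
    [0,0,0],
    [0,0,0],
    [0,0,0],
    [0,0,0]
  ]
}}

```text
time_s: 52.68
tcp_pos: [0.7108, 0.1267, 0.0397]
tool_rot: [[0.998, -0.064, -0.007], [-0.064, -0.998, 0.001], [-0.007, -0.0, -1.0]]
wrist_force: [-8.4, 0.8, 8.6]
width: 0.0109
gripper_force: 99.2
```

{"name": "play_rows", "arguments": {
  "dp": [
    [0.1,0,0],
    [0.2,0,0],
    [0.3,0,0],
    [0.3,0,0]
  ],
  "angular": [
    [0,0,0],
    [0,0,0],
    [0,0,0],
    [0,0,0]
  ]
}}

```text
time_s: 53.18
tcp_pos: [0.7135, 0.1265, 0.0398]
tool_rot: [[0.998, -0.064, -0.007], [-0.064, -0.998, 0.001], [-0.007, -0.0, -1.0]]
wrist_force: [-8.2, 0.6, 8.7]
width: 0.0109
gripper_force: 99.2
```

{"name": "play_rows", "arguments": {
  "dp": [
    [0.1,0,0],
    [0.2,0,0],
    [0.3,0,0],
    [0.3,0,0]
  ],
  "angular": [
    [0,0,0],
    [0,0,0],
    [0,0,0],
    [0,0,0]
  ]
}}

```text
time_s: 53.68
tcp_pos: [0.7166, 0.1263, 0.0398]
tool_rot: [[0.998, -0.064, -0.007], [-0.064, -0.998, 0.001], [-0.007, -0.0, -1.0]]
wrist_force: [-9.5, 0.7, 9.0]
width: 0.0109
gripper_force: 99.3
```

{"name": "play_rows", "arguments": {
  "dp": [
    [0.1,0,0],
    [0.2,0,0],
    [0.2,0,0]
  ],
  "angular": [
    [0,0,0],
    [0,0,0],
    [0,0,0]
  ]
}}

```text
time_s: 54.05
tcp_pos: [0.7172, 0.1259, 0.0398]
tool_rot: [[0.998, -0.063, -0.01], [-0.063, -0.998, -0.0], [-0.01, 0.001, -1.0]]
wrist_force: [-14.9, -1.2, 11.7]
width: 0.0104
gripper_force: 99.8
```

{"name": "play_rows", "arguments": {
  "dp": [
    [0.1,0,0],
    [0.2,0,0],
    [0.3,0,0],
    [0.3,0,0]
  ],
  "angular": [
    [0,0,0],
    [0,0,0],
    [0,0,0],
    [0,0,0]
  ]
}}

```text
time_s: 54.55
tcp_pos: [0.7179, 0.1253, 0.0402]
tool_rot: [[0.998, -0.063, -0.016], [-0.063, -0.998, -0.001], [-0.016, 0.002, -1.0]]
wrist_force: [-25.5, -2.9, 19.3]
width: 0.0104
gripper_force: 101.0
```

Run:
```python
from tr import *
to(inbay(-1.4))
o=robot.get_obs();print(o["torque"],o["tool_rot"])
```

```text
t 54.55 p [717.9029 125.3038  40.187 ] F [-25.5431  -2.8937  19.325 ] w 0.0104 q [ 0.0678  0.8961  1.0591 -0.      1.2024  1.7012]
 dp [-0.19 -0.03 -0.08] ang [0.002 0.016 0.   ]
[-0.3755  3.3565  0.2288] [[ 0.9979 -0.0625 -0.0159]
 [-0.0625 -0.998  -0.0011]
 [-0.0158  0.0021 -0.9999]]
```

The tray is firmly against the stop (25 N). I relax slightly, release, and rise.

{"name": "play_rows", "arguments": {
  "dp": [
    [-0.1,0,0],
    [-0.2,0,-0.05],
    [-0.2,0,-0.05]
  ],
  "angular": [
    [0,0,0],
    [0,0,0],
    [0,0,0]
  ]
}}

```text
time_s: 54.92
tcp_pos: [0.7178, 0.1253, 0.04]
tool_rot: [[0.998, -0.063, -0.011], [-0.063, -0.998, -0.001], [-0.011, 0.002, -1.0]]
wrist_force: [-16.9, -2.8, 11.6]
width: 0.0107
gripper_force: 99.3
```

{"name": "play_rows", "arguments": {
  "dp": [
    [0,0,0],
    [0,0,0],
    [0,0,0],
    [0,0,0],
    [0,0,0],
    [0,0,-1],
    [0,0,-3],
    [0,0,-6],
    [0,0,-10],
    [-1,0,-14],
    [-4,0,-18],
    [-8,0,-20]
  ],
  "angular": [
    [0,0,0],
    [0,0,0],
    [0,0,0],
    [0,0,0],
    [0,0,0],
    [0,0,0],
    [0,0,0],
    [0,0,0],
    [0,0,0],
    [0,0,0],
    [0,0,0],
    [0,0,0]
  ],
  "claw": 1
}}

```text
time_s: 56.42
tcp_pos: [0.6425, 0.1308, 0.2445]
tool_rot: [[0.998, -0.064, 0.003], [-0.064, -0.998, 0.001], [0.003, -0.001, -1.0]]
wrist_force: [0.1, -0.2, 0.1]
width: 0.0852
gripper_force: 0.0
```

Run:
```python
from tr import *
to((650,77,300,-3.5))
for n in("wrist","top"):
    K,P,im=cam(n);H,S,V=hsv(im);cv2.imwrite(f"pics/end_{n}.png",im)
    print(n,"orange",[r for r in rect((H>3)&(H<18)&(S>150)&(V>80),.072,K,P,10) if 600<r[0]<800 and abs(r[1]-78)<120])
    print(" white",[r for r in rect((S<55)&(V>100),.026,K,P,150) if 640<r[0]<830 and -100<r[1]<260])
    print(" red",[r for r in rect(((H<8)|(H>172))&(S>130)&(V>60),.057,K,P,100) if r[1]>250])
```

```text
t 56.42 p [642.4522 130.7525 244.5383] F [ 0.1452 -0.2284  0.1048] w 0.0852 q [0.0837 0.5811 1.0999 0.0007 1.4572 1.7179]
 dp [ 1.11  5.31 -5.55] ang [-0.001 -0.003 -0.002]
wrist orange [(717.1, 125.1, 26.1, 10.5, -3.9, (np.float64(313.0), np.float64(109.0))), (711.7, 31.9, 27.3, 11.9, -3.7, (np.float64(447.0), np.float64(109.0)))]
 white [(714.4, 179.4, 71.7, 20.2, 87.0, (np.float64(245.0), np.float64(122.0))), (756.1, 169.8, 68.1, 67.9, -50.7, (np.float64(253.0), np.float64(60.0))), (739.9, -18.0, 96.6, 71.0, -1.6, (np.float64(496.0), np.float64(72.0))), (778.9, 32.1, 24.3, 13.6, 0.3, (np.float64(431.0), np.float64(16.0))), (745.6, 74.3, 95.2, 84.1, -3.7, (np.float64(372.0), np.float64(78.0))), (783.2, 119.4, 26.5, 11.0, -6.4, (np.float64(316.0), np.float64(19.0)))]
 red []
top orange [(709.8, 30.7, 33.2, 10.0, -1.3, (np.float64(311.0), np.float64(190.0)))]
 white [(669.2, 108.4, 54.8, 28.2, -0.9, (np.float64(281.0), np.float64(211.0)))]
 red [(441.1, 354.8, 78.4, 26.3, 26.4, (np.float64(183.0), np.float64(301.0)))]
```

```bash
python3 -c "
from cell import robot
print(robot.sign_off())"
```

```text
the job is handed in; nothing more can be done
None
```

I set all three discs in the tray's nests, slid the tray into the bay until it pressed against the stop at about 25 N, put the lifter back level on its mat and handed the job in at about 56 s.

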